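# Lock three border dies into the foil-blocking chase

### The job

First stand the wide die, which lies on its side, upright on the bench and let go of it, so that you can take it again from above. Then load the channel of the steel chase in order from its end stop, feet flat on the channel floor: the narrow die (one dot), slid under the lips right up to the stop, then the middle die (two dots), slid up against it, and last the wide die (three dots), set down in the open gap in front of the jaw. Finally swing the cam lever towards the robot until the row is clamped firmly without gaps, and leave the lever locked and the other things on the bench where they are.

Things in the scene. Friction and masses are not known exactly. Their poses are not given: they have to be found in the camera images.
- chase: Steel chase fixed to the bench, base 80 (x) x 187 (y -107 to +80) mm; origin on the bench under the channel, z up. Channel along y at x = 0: floor 6 mm above the bench, 40 mm between walls, rails 20 mm high, outer faces at x = +-34. End stop, face at y = +60: 68 wide up to 22 mm above the bench, a tongue 16 wide up to 50. Dies end centred at y = +50 (narrow), +25 (middle), -10 (wide)
- chase_stop (a point): Point on the channel floor at the foot of the end stop's face, on the channel's axis, 6 mm above the bench; axes as the chase: y runs along the channel into the stop, z up. From here 48 mm back (to chase y = +12) two lips cover the channel's edges: underside 10 mm above the channel floor, top 20 mm above the bench, 29 mm clear between them
- chase_window (a point): Point on the channel floor in the middle of the loading gap (chase y = -12.5), axes as the chase. The gap is open above, 49 mm long, from the lips (chase y = +12) to the open jaw's face (chase y = -37), 40 mm wide between rails 20 mm high. One, two and three brass dots on the base's near edge mark the three places
- chase_jaw: Steel jaw, 38 wide, 16 thick, top 50 mm above the bench, that the cam pushes up to 13 mm along the channel towards the stop. Its origin coincides with the chase's origin when open and moves with the jaw in the chase's +y; its clamping face lies 37 mm on the -y side of that origin
- cam_lever (a joint): Angle of the cam lever: 0 = open, pointing along the chase's -y; grows to at most 1.68 rad as it swings clockwise seen from above, to the chase's -x (robot) side. The jaw advances 7.6 mm per rad, meets the loaded dies at about 0.9 rad and is tight at about 0.95 to 1.2. It stays where left. Free, it takes about 5 N at the knob; firmly clamped, 8 to 12 N
- cam_pivot (a point): Point on the lever's vertical pivot axis, 20 mm above the bench, at chase y = -72.
- cam_knob (a point): Middle of the grip of the lever's upright black round knob, 75 mm from the pivot, 46 mm above the bench; the knob is 19 mm in diameter and stands from 25 to 59 mm above the bench on the lever's end; the steel arm under it is 15 to 24 mm above the bench
- die_narrow: Narrow border die, standing: steel foot 36 (x) x 20 (y) x 7 mm, above it an aluminium shank with brass face 24 (x) x 20 (y), 60 mm high over all; 0.15 kg. Origin at the centre of the foot's underside, z up to the face. One punch dot on the foot's ends. In the channel its x lies across and its y along the channel (either way round).
- die_middle: Middle border die, standing: as the narrow one but 30 mm along y (foot 36 x 30 x 7, shank 24 x 30, 60 high); 0.2 kg; two punch dots. Origin at the centre of the foot's underside, z up to the face.
- die_wide: Wide border die: as the others but 40 mm along y (foot 36 x 40 x 7, shank 24 x 40, 60 high); 0.26 kg; three punch dots. Origin at the centre of the foot's underside, z towards the face. It starts lying on its +y side: z level, face pointing roughly to the robot's left, x level, y down, so origin 20 mm above the bench.
- thread_spool_1: Bystander: wooden spool of pale thread, 42 across, 52 high, behind the chase; origin at its underside.
- weight_1: Bystander: cloth-covered iron weight 55 x 110 x 45 mm; origin at its underside.
- bone_folder: Bystander: flat pale bone folder 24 x 147 x 8 mm lying between the robot and the chase; origin at its underside.
- glue_pot: Bystander: stoneware paste pot 72 across, 65 high, to the right of the work; origin at its underside.
Things that resemble listed ones, but are neither listed nor needed, are in the scene too. What is shaped like the die_narrow but purple is not meant. Leave any pink look-alike of the die_middle alone.

How it is judged:
On the way, in this order (a step that is already met when the one before it is completed fails the run):
1. the wide die stands on its foot on the bench, let go (angle between die_wide's own z axis and vertical below 0.06 rad and height (world z) of die_wide below 0.003 m and linear speed of die_wide below 0.02 m/s and contact force between the fingers and die_wide below 0.3 N), for 0.2 s.
2. the narrow die stands in the channel against the end stop (gap under 4 mm), let go (x of die_narrow in the frame of chase_stop between -0.004 and 0.004 m and y of die_narrow in the frame of chase_stop between -0.014 and -0.008 m and z of die_narrow in the frame of chase_stop between -0.003 and 0.0025 m and angle between die_narrow's own z axis and vertical below 0.06 rad and angle between the x axis of die_narrow and the x axis of chase, either way round below 0.12 rad and contact force between the fingers and die_narrow below 0.3 N), for 0.2 s.
3. the middle die stands in the channel against the narrow one (under 7 mm of gaps in all), let go (x of die_middle in the frame of chase_stop between -0.004 and 0.004 m and y of die_middle in the frame of chase_stop between -0.042 and -0.033 m and z of die_middle in the frame of chase_stop between -0.003 and 0.0025 m and angle between die_middle's own z axis and vertical below 0.06 rad and angle between the x axis of die_middle and the x axis of chase, either way round below 0.12 rad and contact force between the fingers and die_middle below 0.3 N), for 0.2 s.
4. the wide die stands on the channel floor between the middle die and the jaw, let go (x of die_wide in the frame of chase_stop between -0.004 and 0.004 m and y of die_wide in the frame of chase_stop between -0.082 and -0.067 m and z of die_wide in the frame of chase_stop between -0.003 and 0.0025 m and angle between die_wide's own z axis and vertical below 0.06 rad and angle between the x axis of die_wide and the x axis of chase, either way round below 0.12 rad and contact force between the fingers and die_wide below 0.3 N), for 0.2 s.
At the end, for the whole second after the job is handed in: All three dies stand upright (within 0.06 rad) and square (0.12 rad) on the channel floor in the order narrow, middle, wide from the end stop, each within 2.5 mm of its place with no gaps, and the jaw, locked by the lever at rest, presses on the wide die with more than 5 N (x of die_narrow in the frame of chase_stop between -0.004 and 0.004 m and y of die_narrow in the frame of chase_stop between -0.0125 and -0.008 m and z of die_narrow in the frame of chase_stop between -0.003 and 0.0025 m and angle between each of die_narrow, die_middle, die_wide's own z axis and vertical below 0.06 rad and angle between the x axis of each of die_narrow, die_middle, die_wide and the x axis of chase, either way round below 0.12 rad and x of die_middle in the frame of chase_stop between -0.004 and 0.004 m and y of die_middle in the frame of chase_stop between -0.0375 and -0.0325 m and z of die_middle in the frame of chase_stop between -0.003 and 0.0025 m and x of die_wide in the frame of chase_stop between -0.004 and 0.004 m and y of die_wide in the frame of chase_stop between -0.0725 and -0.067 m and z of die_wide in the frame of chase_stop between -0.003 and 0.0025 m and contact force between chase_jaw and die_wide above 5 N and velocity of joint cam_lever between -0.05 and 0.05 rad/s); the robot touches nothing.
It fails at once if a bystander (spool, weight, bone folder, paste pot) is shifted by more than 25 mm (distance of any of thread_spool_1, weight_1, bone_folder, glue_pot from where it was at the start of the episode above 0.025 m).
It also fails if it takes over 72 s, if anything falls off the work surface, if the arm or the gripper's body presses on something with over 40 N, if the wrist force passes 120 N, or if a joint passes its speed limit or range.

### The arm

A 7-joint arm with a two-finger parallel gripper is mounted at the origin on a cart in front of the work surface, level with it; the furniture and walls round the work are solid. World frame = base frame: x ahead of the robot, y to its left, z up, the work surface at z = 0. Lengths are in m, angles in rad, forces in N, time in s.
With the tool pointing down it reaches from about 0.35 to 0.9 m from the base axis. Payload 19.9 kg.
Tool frame: the origin (TCP) lies on the mounting face of the last link; the fingertips stand 173 mm ahead of it and the grasp point (between the pads) lies 155 mm ahead of it; z points along the fingers, y is the direction in which the jaws open and shut (so a half turn about z gives the same grasp; the last joint's range is limited). The gripper opens to 85 mm and grips with 20 to 120 N. Pads are 22 mm wide; open, the fingers measure 114 mm over their backs; the gripper's body (76 mm by 85 mm) begins 54 mm behind the grasp point. The pads swing forward as they close: fully open they stand 13 mm farther back than shut.
Start: joints at [1.304, 0.417, -0.01, 1.614, 0.005, 1.111, -0.053], TCP at [0.14, -0.609, 0.405] pointing down, gripper open.
Joint ranges: [-2.81, 2.81], [-0.39, 2.02], [-1.27, 1.25], [0.06, 2.57], [-1.19, 4.33], [0.19, 2], [-2.82, 2.82]. Speed limits (rad/s): [1.89, 1.89, 2.39, 2.39, 3.01, 3.01, 3.01].

### API

Orientations are given as a unit quaternion [w, x, y, z].
In Python, from workcell import manip gives the robot as it stands.
- The arm moves only by the shell command python3 -m jog 'ROWS' [FORCE]. ROWS is JSON, a list that holds one entry, the list of rows, each a list of 7 numbers: the shift along the tool's x, y, z in cm, then the turn, a rotation vector about the tool's x, y, z in degrees, then the finger opening in cm, from 0 to 8.54. In form: [[[dx, dy, dz, wx, wy, wz, gripper], ...]]. A call has 1 to 5 rows; each row is the pose to reach, as a shift and turn from the pose measured when the call began, along the tool's axes at that moment; what a row does not reach only later rows make up. A row lasts 1/12 s, in which the tool goes at most 41.7 mm and 7.16 degrees, less where a joint would pass 70% of its speed; a pose out of reach is approached as far as the arm can. A call with a gripper value outside its range is refused whole. The fingers move at their own pace and stop on an object; FORCE is the grip in N (left out, the last holds). Time passes only in rows, so rows that repeat a pose let the fingers close. It gives the time, the measured TCP pose, the force and the opening at its end, in the units of the state.
- manip.get_state(): the state, without advancing time (a new reading comes with each control period).
- manip.snapshot(name): name is "side" or "top"; returns a dict with "img" (420x560x3 uint8, red, green, blue), "range_z" (420x560 float32, m along the optical axis (not along the pixel's ray), 0 where there is no reading), "K" (3x3 intrinsics, pixels), "cam_to_world" (4x4, takes a point from camera to world coordinates). Camera axes: x right, y up, looking along -z (the intrinsics and any distortion apply to the point x, -y, -z); pixel columns grow to the right and rows downward; lengths in m; the calibration is good to about 2 mm. A picture is of the moment at which its call begins.
- manip.close_job(): hands the job in, once; it reports no verdict.
The state is a dict: "clock": time; "q": joint angles; "dq": joint speeds; "joint_efforts": joint torques, N m; "tcp_pos": TCP position; "tcp_rot": TCP orientation; "ft_force": force on the tool from outside, world axes, zero at the start; "wrist_torque": the same for the moment, N m; "opening": opening from 0.0 (shut) to 1.0 (fully open).
Only numpy, scipy, OpenCV 4.12 (cv2) and the standard library are available. Lean on these libraries where they do the work, as an engineer would, in place of code of your own. Each camera call takes 0.05 s, during which the arm holds its last target. There are 200 camera calls.

## Working session

There is one attempt and no reset: what is moved stays moved. The work goes in short steps, Python scripts to look and compute and a shell command to move; the robot and the scene stay as the last step left them, time stands still between calls to the robot, and variables do not carry over. Pictures are saved under pics/ and viewed, about 8 in all and at most 12, crops included, and the job is handed in when it is done.

```bash
mkdir -p pics; ls; cat > h.py <<'E'
import numpy as np, cv2
from workcell import manip
def snap(n):
    return manip.snapshot(n)
def world(s):
    K=s["K"];z=s["range_z"];h,w=z.shape
    u,v=np.meshgrid(np.arange(w),np.arange(h))
    P=np.stack([(u-K[0,2])/K[0,0]*z,-(v-K[1,2])/K[1,1]*z,-z,np.ones_like(z)],-1)
    W=P@np.array(s["cam_to_world"]).T
    W=W[...,:3];W[z==0]=np.nan
    return W
def save(img,n,sc=1):
    cv2.imwrite("pics/"+n,cv2.resize(img[...,::-1],None,fx=sc,fy=sc,interpolation=cv2.INTER_CUBIC))
E
python3 - <<'E'
from h import *
print(manip.get_state())
for n in("side","top"):
    s=snap(n);np.savez(n+"0.npz",W=world(s),**s);save(s["img"],n+"0.png",1.4)
    print(n,s["K"],np.round(s["cam_to_world"],3))
E
```

```text
pics
{'clock': 0.0, 'q': array([ 1.30348598,  0.41798554, -0.01033176,  1.61417961,  0.00467989,
        1.1107294 , -0.05300185]), 'dq': array([ 7.17858333e-05,  3.41667840e-03, -1.23851305e-04, -7.17573455e-04,
        1.16274381e-03,  2.59758207e-04, -1.21733920e-03]), 'joint_efforts': array([ 1.89804377e-04, -8.64450288e+01,  6.79321848e-01, -4.34890366e+01,
        1.91414991e-02,  7.63432385e-03,  8.75503224e-05]), 'tcp_pos': array([ 0.13992549, -0.60899102,  0.4040505 ]), 'tcp_rot': array([-6.30356583e-04,  9.93631437e-01,  1.12677233e-01, -1.03946103e-04]), 'ft_force': array([-0.11791381, -0.20584153, -0.20194551]), 'wrist_torque': array([0.02840561, 0.00877843, 0.0056152 ]), 'opening': 1.001976014111798}
side [[485.28556464   0.         281.88832638]
 [  0.         485.28556464 206.68785131]
 [  0.           0.           1.        ]] [[-0.836  0.303 -0.457 -0.006]
 [-0.549 -0.492  0.676  0.738]
 [-0.02   0.816  0.578  0.753]
 [ 0.     0.     0.     1.   ]]
top [[391.77443735   0.         281.40077542]
 [  0.         391.77443735 215.69143145]
 [  0.           0.           1.        ]] [[-0.225  0.95  -0.218  0.344]
 [-0.974 -0.22   0.051 -0.003]
 [ 0.     0.224  0.975  1.051]
 [ 0.     0.     0.     1.   ]]
```

View pics/top0.png

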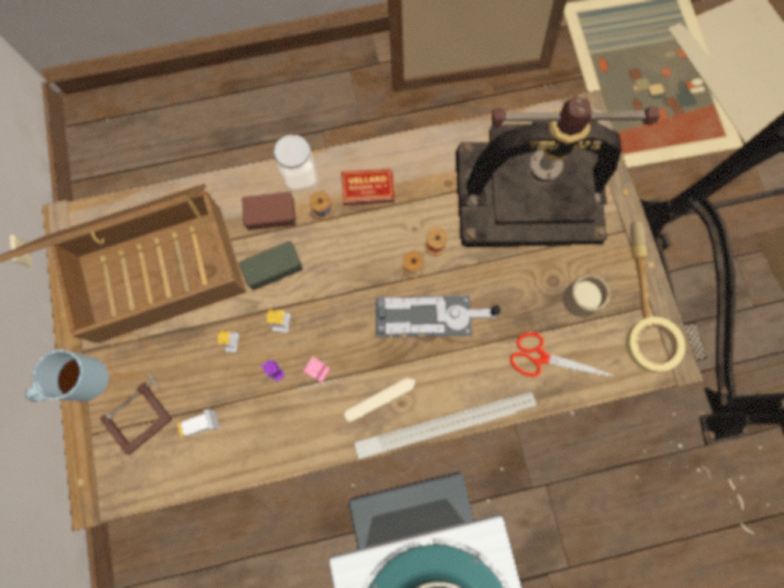

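View pics/side0.png

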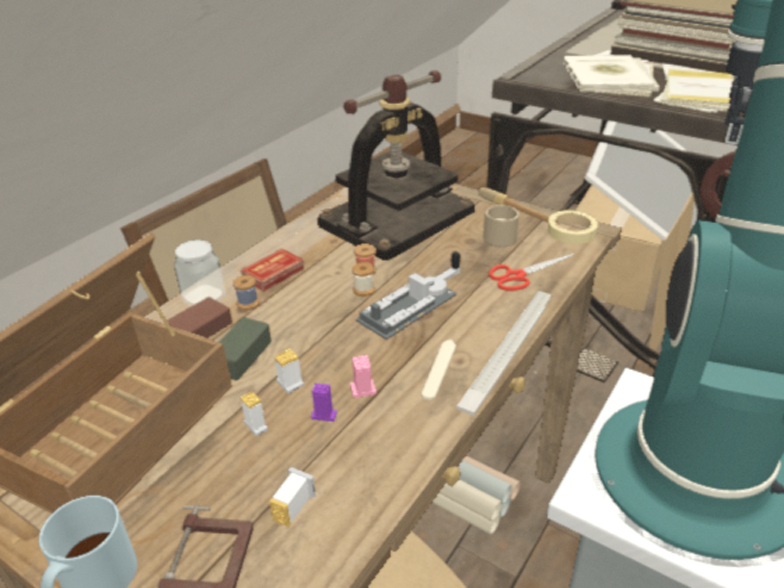

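Top view (full-res px = shown/1.4): narrow die at shown (228,340), middle (278,320), wide lying at (198,424), chase (425,316) with the knob at (495,310), pink/purple decoys at (317,369)/(273,370). The side view agrees. Now I'll measure from the point clouds.

```bash
cat > m.py <<'E'
from h import *
def cloud(tag="0"):
    P=[];C=[]
    for n in("top","side"):
        d=np.load(n+tag+".npz");W=d["W"];ok=np.isfinite(W).all(-1)
        P.append(W[ok]);C.append(d["img"][ok])
    return P,C
def rect(p):
    (c,s,a)=cv2.minAreaRect((p[:,:2]*1000).astype(np.float32));return np.round(c,1),np.round(s,1),round(a,1)
E
python3 - <<'E'
from m import *
d={n:np.load(n+"0.npz") for n in("top","side")}
px={"narrow":((228,340),(254,413)),"middle":((278,320),(288,370)),"wide":((198,424),(293,498)),"chase":((425,316),(408,305)),"knob":((495,310),(456,260)),"pink":((317,369),(362,370)),"folder":((380,400),(440,368)),"weight?":((270,265),(245,347)),"pot":((588,295),(502,225))}
P,C=cloud()
for k,(a,b) in px.items():
    print(k,[np.round(d[n]["W"][int(q[1]/1.4),int(q[0]/1.4)],3) for n,q in(("top",a),("side",b))])
for k in("narrow","middle","wide"):
    q=px[k][0];c=d["top"]["W"][int(q[1]/1.4),int(q[0]/1.4)]
    for i in(0,1):
        m=(np.hypot(*(P[i]-c)[:,:2].T)<.05);p=P[i][m]
        zz=p[:,2];print(k,i,"zhist",np.histogram(zz,np.arange(-.005,.075,.005))[0])
        for lo,hi in((.004,.011),(.032,.046),(.053,.066)):
            s=p[(zz>lo)&(zz<hi)]
            if len(s)>8: print("  ",lo,len(s),"medz",np.round(np.median(s[:,2]),4),rect(s))
        s=p[zz>.012];print("  >12mm",rect(s))
E
```

```text
narrow [array([0.567, 0.258, 0.06 ]), array([0.56 , 0.274, 0.043])]
middle [array([0.583, 0.162, 0.059]), array([0.583, 0.174, 0.04 ])]
wide [array([0.433, 0.339, 0.04 ]), array([0.421, 0.352, 0.035])]
chase [array([ 0.54 , -0.109,  0.004]), array([ 0.54 , -0.11 ,  0.006])]
knob [array([ 0.511, -0.232,  0.058]), array([ 0.509, -0.232,  0.047])]
pink [array([0.478, 0.11 , 0.058]), array([0.475, 0.123, 0.053])]
folder [array([0.402, 0.011, 0.008]), array([0.4  , 0.012, 0.009])]
weight? [array([nan, nan, nan]), array([0.674, 0.17 , 0.045])]
pot [array([ 0.503, -0.42 ,  0.034]), array([ 0.486, -0.383,  0.057])]
narrow 0 zhist [526 352  30   8   3   5  12   4   6   7  10   5  50  27   0]
   0.004 45 medz 0.0063 (array([560.9, 271. ]), array([79.2, 71.5]), 7.7)
   0.032 19 medz 0.0398 (array([566.7, 259.4]), array([12.8, 28.3]), 37.6)
   0.053 79 medz 0.059 (array([572.7, 264.2]), array([21.3, 24.2]), 72.6)
  >12mm (array([572.6, 264.6]), array([21.2, 24.7]), 70.4)
narrow 1 zhist [557 497  47  21  18  27  23  23  24  24  25  22  72  31   0]
   0.004 56 medz 0.0073 (array([578.6, 274.4]), a
[... 823 characters left out ...]
   0.053 133 medz 0.0591 (array([589.1, 166.5]), array([30.1, 27.3]), 71.9)
  >12mm (array([588.7, 166.9]), array([31. , 28.1]), 69.4)
wide 0 zhist [479 310  15  14  12  14  11  16 115 133   1   0   0   0   0]
   0.004 18 medz 0.0061 (array([440. , 336.1]), array([50.8, 79.6]), 13.8)
   0.032 263 medz 0.04 (array([429.3, 344.1]), array([35. , 60.5]), 13.2)
  >12mm (array([429. , 343.9]), array([35.7, 60.7]), 13.2)
wide 1 zhist [712 412  69  50  65  54  67  53 169 256   0   0   0   0   0]
   0.004 88 medz 0.0074 (array([420.5, 348.9]), array([63.4, 21.4]), 74.8)
   0.032 461 medz 0.0402 (array([430.7, 345.6]), array([35.9, 61.4]), 8.6)
  >12mm (array([432.2, 346.2]), array([36.1, 61.8]), 4.8)
```

```bash
python3 - <<'E'
from h import *
out=[]
for n,(r0,r1,c0,c1) in (("top",(195,260,245,375)),("side",(165,245,245,340))):
    d=np.load(n+"0.npz")["img"][r0:r1,c0:c1]
    im=cv2.resize(d,(780,int(780*(r1-r0)/(c1-c0))) if n=="top" else (245,206),interpolation=cv2.INTER_CUBIC)
    if n=="top":save(im,"chase_top.png")
E
```

```text
(no output)
```

View pics/chase_top.png

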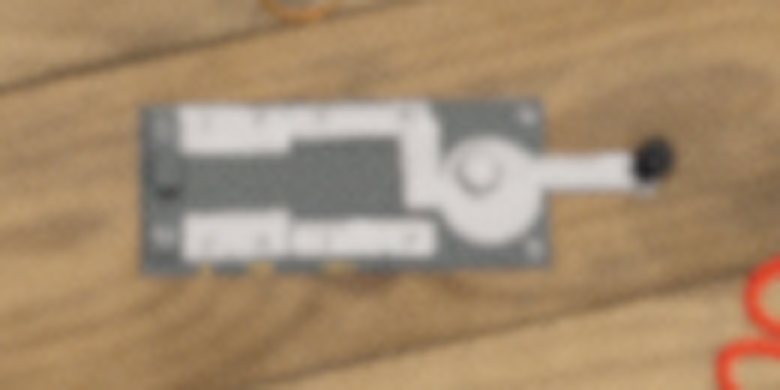

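Crop: base corners at (140,105), (543,100), (549,268), (140,272). The three dots are at (207,272), (262,270) and (340,267) on the near edge. Stop is at the left, lever points right, knob at (655,160). Next I'll fit the chase frame.

```bash
cat >> m.py <<'E'
def ray(d,u,v,z):
    K=d["K"];T=d["cam_to_world"];r=T[:3,:3]@np.array([(u-K[0,2])/K[0,0],-(v-K[1,2])/K[1,1],-1.]);o=T[:3,3]
    return o+r*(z-o[2])/r[2]
E
python3 - <<'E'
from m import *
d=np.load("top0.npz")
c=np.array([ray(d,245+a/6-.4,195+b/6-.4,.006)[:2]*1000 for a,b in((140,105),(543,100),(549,268),(140,272))])
print("corners",c.round(1),[round(np.linalg.norm(c[i]-c[(i+1)%4]),1) for i in range(4)], rect(c/1000))
k=ray(d,245+655/6-.4,195+160/6-.4,.058);print("knob",k)
P,C=cloud()
from scipy.optimize import minimize
for i in(0,1):
    p=P[i];m=(abs(p[:,0]-.53)<.12)&(abs(p[:,1]+.1)<.17);p=p[m];col=C[i][m].astype(float)
    rail=p[(p[:,2]>.016)&(p[:,2]<.0235)]
    b=np.array(p)
    # histogram score: base plate pts z 4..8 grey
    sat=col.max(1)-col.min(1)
    g=p[(sat<25)&(p[:,2]>.002)&(p[:,2]<.026)];print(i,"grey rect",rect(g),len(g))
    hi=p[(p[:,2]>.04)&(p[:,2]<.062)];
    for nm,s in(("hi",hi),):
        n,l,st,ce=cv2.connectedComponentsWithStats(np.uint8([0])) if 0 else (0,0,0,0)
        stop=s[s[:,1]>-.11];kn=s[s[:,1]<-.2];jw=s[(s[:,1]<-.1)&(s[:,1]>-.2)]
        print("  tongue",stop.mean(0).round(4) if len(stop) else 0,len(stop),"jaw",jw.mean(0).round(4),rect(jw[jw[:,2]>.046]),"knob",kn.mean(0).round(4),rect(kn))
    for yaw in(0,):
        pass
    # fit rail-top: yaw by minimising spread of rail outer width
    ry=rail[(rail[:,1]<-.05)]
    best=min((np.ptp(np.percentile((g[:,0]*np.cos(t)+g[:,1]*np.sin(t)),[.5,99.5])),t) for t in np.radians(np.arange(-25,0,.25)))
    t=best[1];X=g[:,0]*np.cos(t)+g[:,1]*np.sin(t);Y=-g[:,0]*np.sin(t)+g[:,1]*np.cos(t)
    print("  yaw",np.degrees(t),best[0],"X",np.percentile(X,[.5,99.5]).round(4),"Y",np.percentile(Y,[.2,99.8]).round(4))
E
```

```text
corners [[ 596.   -23.8]
 [ 556.7 -203.8]
 [ 480.9 -186.6]
 [ 520.6   -6.9]] [np.float64(184.3), np.float64(77.8), np.float64(184.0), np.float64(77.2)] (array([ 538.6, -105.4]), array([184.5,  77.8]), 77.5)
knob [ 0.50943708 -0.23418603  0.058     ]
0 grey rect (array([ 548.3, -149.4]), array([140.1, 282.7]), 14.1) 1657
  tongue [ 0.6132 -0.0808  0.0506] 106 jaw [ 0.5864 -0.1243  0.0502] (array([ 582.9, -124.5]), array([140.5,  31.2]), 10.9) knob [ 0.5109 -0.2346  0.0548] (array([ 510.4, -235.5]), array([17.4, 15.5]), 77.2)
  yaw -12.5 0.07702773913764072 X [0.5102 0.5872] Y [-0.12    0.1056]
1 grey rect (array([ 548.8, -146.2]), array([145.3, 281.8]), 14.7) 1299
  tongue [ 0.6059 -0.0722  0.0492] 125 jaw [ 0.5767 -0.1241  0.0494] (array([ 581.8, -123.4]), array([138. ,  31.2]), 10.3) knob [ 0.51   -0.2325  0.0525] (array([ 511.1, -235.6]), array([17.2, 19.2]), 10.1)
  yaw -0.25 0.1626983980784345 X [0.4867 0.6494] Y [-0.2584 -0.0064]
```

```bash
cat > t.py <<'E'
import numpy as np,sys
from scipy.spatial.transform import Rotation as R
from workcell import manip
def pose(G,a,t=0):
    "G grasp point m, a jaw azimuth deg, t tilt deg about jaw axis"
    a,t=np.radians([a,t]);y=np.array([np.cos(a),np.sin(a),0]);z=np.array([0,0,-1.])
    r=R.from_rotvec(y*t)*R.from_matrix(np.stack([np.cross(y,z),y,z],1))
    return np.array(G)-.155*r.apply([0,0,1]),r
def cur():
    s=manip.get_state();q=s["tcp_rot"];return np.array(s["tcp_pos"]),R.from_quat([q[1],q[2],q[3],q[0]]),s
def show():
    p,r,s=cur();g=p+.155*r.apply([0,0,1]);y=r.apply([0,1,0]);z=r.apply([0,0,1])
    print("t",round(s["clock"],2),"G",g.round(4),"jaw",round(np.degrees(np.arctan2(y[1],y[0])),1),"z",z.round(3),"F",np.round(s["ft_force"],1),"T",np.round(s["wrist_torque"],2),"open mm",round(s["opening"]*85.4,1),"q",np.round(s["q"],2))
def plan(*W):
    p,r,_=cur()
    for w in W:
        P,Q=pose(*w);d=r.inv().apply(P-p)*100;v=np.degrees((r.inv()*Q).as_rotvec());print(np.round(d,2),np.round(v,1));p,r=P,Q
O=np.array([.5415,-.0922]);YAW=-12.5
def ch(x,y,z):
    "chase coords mm (z above bench) -> world m"
    c,s=np.cos(np.radians(YAW)),np.sin(np.radians(YAW));return [O[0]+(c*x-s*y)/1e3,O[1]+(s*x+c*y)/1e3,z/1e3]
E
python3 - <<'E'
from t import *
show()
plan(([.30,-.50,.25],-58),([.43,-.35,.25],-40),([.50,-.165,.25],-25),([.50,.035,.25],-10),([.46,.22,.25],0),([.42,.36,.25],11,-15),([.42,.36,.2],11,-45))
E
python3 -m jog --help | head -5
```

```text
t 0.1 G [ 0.1398 -0.6088  0.2491] jaw -77.1 z [-0.     0.001 -1.   ] F [ 0.6 -0.  -0.4] T [-0.04 -0.   -0.01] open mm 85.5 q [ 1.3   0.42 -0.01  1.61  0.    1.11 -0.05]
[18.04 -7.04 -0.08] [ -0.1  -0.  -19.1]
[18.97 -5.83  0.  ] [  0.   0. -18.]
[18.67 -6.53  0.  ] [  0.   0. -15.]
[18.13 -8.45  0.  ] [  0.   0. -15.]
[17.52 -7.15  0.  ] [  0.   0. -10.]
[17.94 -4.77  0.53] [ -1.4 -15.  -10.9]
[ 9.04 -0.    6.91] [  0. -30.   0.]invalid input: not JSON, or not a number
```

```bash

python3 -m jog '[[[18,-7,0,0,0,-19,8.5],[18,-7,0,0,0,-19,8.5],[18,-7,0,0,0,-19,8.5],[18,-7,0,0,0,-19,8.5],[18,-7,0,0,0,-19,8.5]]]' 40
python3 -m jog '[[[19,-5.8,0,0,0,-18,8.5],[19,-5.8,0,0,0,-18,8.5],[19,-5.8,0,0,0,-18,8.5],[19,-5.8,0,0,0,-18,8.5],[19,-5.8,0,0,0,-18,8.5]]]'
python3 -m jog '[[[18.7,-6.5,0,0,0,-15,8.5],[18.7,-6.5,0,0,0,-15,8.5],[18.7,-6.5,0,0,0,-15,8.5],[18.7,-6.5,0,0,0,-15,8.5],[18.7,-6.5,0,0,0,-15,8.5]]]'
python3 -m jog '[[[18.1,-8.5,0,0,0,-15,8.5],[18.1,-8.5,0,0,0,-15,8.5],[18.1,-8.5,0,0,0,-15,8.5],[18.1,-8.5,0,0,0,-15,8.5],[18.1,-8.5,0,0,0,-15,8.5]]]'
python3 - <<'E'
from t import *
show()
plan(([.46,.22,.25],0),([.42,.36,.25],11,-15),([.42,.36,.2],11,-45))
E
```

```text
clock: 0.52
tcp_pos: [0.3029, -0.4977, 0.4041]
tcp_rot: [-0.001, 0.961, 0.277, 0.001]
ft_force: [0.4, 0.2, 0.1]
opening: 0.993
clock: 0.93
tcp_pos: [0.4342, -0.3451, 0.4044]
tcp_rot: [-0.001, 0.905, 0.425, 0.001]
ft_force: [1.9, -0.4, 0.7]
opening: 1.0
clock: 1.35
tcp_pos: [0.5043, -0.1568, 0.4049]
tcp_rot: [-0.001, 0.842, 0.54, 0.001]
ft_force: [0.5, -0.6, 0.6]
opening: 0.998
clock: 1.77
tcp_pos: [0.5019, 0.0457, 0.4055]
tcp_rot: [-0.001, 0.764, 0.645, 0.001]
ft_force: [1.3, -0.3, 1.1]
opening: 0.997
t 1.77 G [0.502  0.0462 0.2505] jaw -9.6 z [ 0.001  0.003 -1.   ] F [ 1.3 -0.3  1.1] T [ 0.   -0.04  0.02] open mm 85.2 q [ 0.38  0.25 -0.61  1.89  0.16  1.05 -0.47]
[16.48 -7.04  0.09] [ 0.  -0.2 -9.6]
[17.94 -4.77  0.53] [ -1.4 -15.  -10.9]
[ 9.04 -0.    6.91] [  0. -30.   0.]
```

```bash

python3 -m jog '[[[16.5,-7,0,0,0,-9.6,8.5],[16.5,-7,0,0,0,-9.6,8.5],[16.5,-7,0,0,0,-9.6,8.5],[16.5,-7,0,0,0,-9.6,8.5],[16.5,-7,0,0,0,-9.6,8.5]]]'
python3 -m jog '[[[18,-4.8,0,0,-15,-11,8.5],[18,-4.8,0,0,-15,-11,8.5],[18,-4.8,0,0,-15,-11,8.5],[18,-4.8,0,0,-15,-11,8.5],[18,-4.8,0,0,-15,-11,8.5]]]'
python3 -c 'from t import *;show()'
python3 -m jog '[[[9,0,6.9,0,-30,0,8.5],[9,0,6.9,0,-30,0,8.5],[9,0,6.9,0,-30,0,8.5],[9,0,6.9,0,-30,0,8.5],[9,0,6.9,0,-30,0,8.5]]]'
python3 -c 'from t import *;show()'
```

```text
clock: 2.18
tcp_pos: [0.4582, 0.2251, 0.4062]
tcp_rot: [-0.001, 0.705, 0.709, 0.002]
ft_force: [-0.2, 0.3, -0.4]
opening: 0.996
clock: 2.6
tcp_pos: [0.4068, 0.4088, 0.4066]
tcp_rot: [0.091, 0.627, 0.769, -0.09]
ft_force: [-0.1, -0.4, 1.1]
opening: 0.996
t 2.6 G [0.4109 0.3697 0.2567] jaw 11.4 z [ 0.027 -0.252 -0.967] F [-0.1 -0.4  1.1] T [ 0.32  0.02 -0.01] open mm 85.1 q [-0.32  0.47 -0.76  1.66  0.48  1.37 -1.  ]
clock: 3.02
tcp_pos: [0.3891, 0.478, 0.3143]
tcp_rot: [0.289, 0.579, 0.719, -0.253]
ft_force: [0.7, 0.6, -0.5]
opening: 0.994
t 3.02 G [0.4082 0.3698 0.2051] jaw 11.6 z [ 0.123 -0.698 -0.705] F [ 0.7  0.6 -0.5] T [ 0.76  0.11 -0.03] open mm 84.9 q [-0.65  0.73 -0.59  1.54  0.72  1.75 -1.2 ]
```

```bash
python3 - <<'E'
from t import *
g=np.array([.4287,.352,.026]);_,r=pose(g,11,-45);z=r.apply([0,0,1])
plan((g-.09*z,11,-45),(g,11,-45))
E
```

```text
[11.07  1.85  5.12] [-0.7  0.1  1.6]
[ 0. -0.  9.] [0. 0. 0.]
```

```bash

python3 -m jog '[[[11.1,1.85,5.1,-0.7,0,1.6,8.5],[11.1,1.85,5.1,-0.7,0,1.6,8.5],[11.1,1.85,5.1,-0.7,0,1.6,8.5],[11.1,1.85,5.1,-0.7,0,1.6,8.5],[11.1,1.85,5.1,-0.7,0,1.6,8.5]]]'
python3 - <<'E'
from t import *
show()
plan(([.4287,.352,.026],11,-45))
E
```

```text
clock: 3.43
tcp_pos: [0.3958, 0.5218, 0.1978]
tcp_rot: [0.295, 0.587, 0.713, -0.245]
ft_force: [0.6, -0.2, 1.2]
opening: 0.99
t 3.43 G [0.4163 0.414  0.0884] jaw 10.9 z [ 0.132 -0.696 -0.706] F [ 0.6 -0.2  1.2] T [ 0.75  0.16 -0.01] open mm 84.5 q [-0.72  0.93 -0.54  1.45  0.79  1.67 -1.31]
[-0.07  0.02  8.88] [-0.2  0.1  0.1]
```

```bash

python3 -m jog '[[[0,0,3,0,0,0,8.5],[0,0,5,0,0,0,8.5],[0,0,7,0,0,0,8.5],[0,0,8.9,0,0,0,8.5],[0,0,8.9,0,0,0,8.5]]]'
python3 - <<'E'
from t import *
from h import *
show()
a=snap("side")["img"][230:400,100:330];b=snap("top")["img"][240:340,80:220]
b=cv2.resize(b,(int(140*1.7),170))
save(np.hstack([a,b]),"wide_grasp.png",1.7)
E
```

```text
clock: 3.85
tcp_pos: [0.4096, 0.4568, 0.1359]
tcp_rot: [0.295, 0.589, 0.711, -0.245]
ft_force: [-0.8, -1.0, -0.2]
opening: 0.998
t 3.85 G [0.4299 0.3489 0.0265] jaw 10.7 z [ 0.131 -0.696 -0.706] F [-0.8 -1.  -0.2] T [ 0.67  0.18 -0.11] open mm 85.2 q [-0.65  0.96 -0.51  1.59  0.84  1.52 -1.35]
```

View pics/wide_grasp.png

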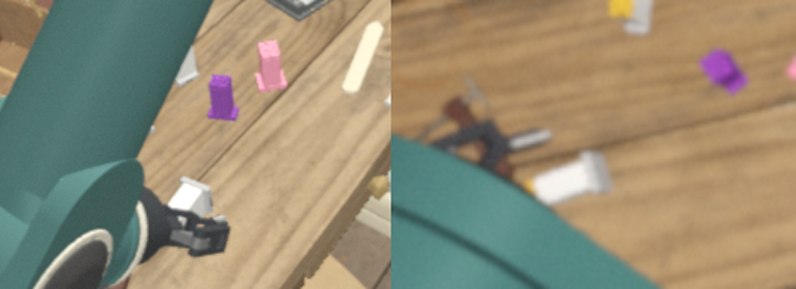

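Picture: the fingers straddle the die. Side view has the near finger at (205,235) and the die at (190,195). Closing.

```bash

python3 -m jog '[[[0,0,0,0,0,0,2],[0,0,0,0,0,0,2],[0,0,0,0,0,0,2],[0,0,0,0,0,0,2],[0,0,0,0,0,0,2]]]' 60
python3 -m jog '[[[0,0,0,0,0,0,2],[0,0,0,0,0,0,2],[0,0,0,0,0,0,2],[0,0,0,0,0,0,2],[0,0,0,0,0,0,2]]]'
python3 - <<'E'
from t import *
show()
p,r,_=cur();g=p+.155*r.apply([0,0,1])
plan((g+[0,0,.07],10.7,-45),(g+[0,0,.07],10.7,-12),(g+[0,0,.07],10.7,20),(g+[0,0,.07],10.7,45))
E
```

```text
clock: 4.37
tcp_pos: [0.4086, 0.46, 0.1379]
tcp_rot: [0.294, 0.589, 0.712, -0.244]
ft_force: [0.3, 1.6, -0.3]
opening: 0.293
clock: 4.78
tcp_pos: [0.4085, 0.4603, 0.1381]
tcp_rot: [0.294, 0.589, 0.712, -0.243]
ft_force: [-1.6, 2.6, 4.5]
opening: 0.271
t 4.78 G [0.4291 0.3528 0.0283] jaw 10.9 z [ 0.133 -0.693 -0.708] F [-1.6  2.6  4.5] T [ 0.38  0.28 -0.14] open mm 23.1 q [-0.65  0.96 -0.51  1.58  0.84  1.53 -1.35]
[-4.92  0.02 -4.96] [ 0.1 -0.1  0.1]
[-8.44 -0.    2.5 ] [-0. 33.  0.]
[-8.21 -0.    2.36] [ 0. 32. -0.]
[-6.55  0.    1.45] [-0. 25. -0.]
```

```bash

python3 -m jog '[[[-2.5,0,-2.5,0,0,0,2],[-4.9,0,-5,0,0,0,2],[-4.9,0,-5,0,0,0,2]]]'
python3 -m jog '[[[-1.7,0,0.5,0,6.6,0,2],[-3.4,0,1,0,13.2,0,2],[-5.1,0,1.5,0,20,0,2],[-6.8,0,2,0,26.5,0,2],[-8.4,0,2.5,0,33,0,2]]]'
python3 -c 'from t import *;show()'
python3 -m jog '[[[-1.7,0,0.5,0,6.4,0,2],[-3.4,0,1,0,12.8,0,2],[-5,0,1.4,0,19.2,0,2],[-6.6,0,1.9,0,25.6,0,2],[-8.2,0,2.4,0,32,0,2]]]'
python3 -c 'from t import *;show()'
python3 -m jog '[[[-1.3,0,0.3,0,5,0,2],[-2.6,0,0.6,0,10,0,2],[-3.9,0,0.9,0,15,0,2],[-5.2,0,1.2,0,20,0,2],[-6.5,0,1.5,0,25,0,2]]]'
python3 -c 'from t import *;show()'
```

```text
clock: 5.03
tcp_pos: [0.4089, 0.4621, 0.2134]
tcp_rot: [0.294, 0.59, 0.712, -0.241]
ft_force: [-0.1, 0.3, -2.4]
opening: 0.273
clock: 5.45
tcp_pos: [0.4233, 0.3854, 0.2549]
tcp_rot: [0.078, 0.634, 0.767, -0.061]
ft_force: [1.0, 0.7, -2.8]
opening: 0.271
t 5.45 G [0.4299 0.3555 0.103 ] jaw 10.9 z [ 0.042 -0.193 -0.98 ] F [ 1.   0.7 -2.8] T [ 0.32  0.05 -0.  ] open mm 23.1 q [-0.28  0.65 -0.74  1.81  0.66  1.07 -1.14]
clock: 5.87
tcp_pos: [0.4394, 0.3009, 0.2479]
tcp_rot: [-0.137, 0.626, 0.758, 0.118]
ft_force: [-0.8, -0.2, -3.9]
opening: 0.273
t 5.87 G [0.4302 0.3553 0.1031] jaw 10.8 z [-0.06   0.351 -0.934] F [-0.8 -0.2 -3.9] T [-0.55 -0.08 -0.02] open mm 23.3 q [ 0.21  0.69 -1.01  1.99  0.44  0.6  -0.79]
clock: 6.28
tcp_pos: [0.4504, 0.2454, 0.2104]
tcp_rot: [-0.299, 0.586, 0.71, 0.253]
ft_force: [-0.1, -0.1, -3.3]
opening: 0.276
t 6.28 G [0.4306 0.3553 0.1029] jaw 10.7 z [-0.128  0.709 -0.694] F [-0.1 -0.1 -3.3] T [-1.23 -0.22  0.03] open mm 23.5 q [ 0.55  1.03 -1.23  2.06  0.36  0.43 -0.47]
```

```bash
python3 - <<'E'
from m import *
s=snap("side");W=world(s);save(s["img"][150:400,60:410],"wide_up.png",2)
for n in("side","top"):
    if n=="top": s=snap(n);W=world(s)
    p=W.reshape(-1,3);c=s["img"].reshape(-1,3).astype(int)
    m=(np.hypot(p[:,0]-.43,p[:,1]-.356)<.06)&(p[:,2]>.03)&(p[:,2]<.16)
    br=m&(c[:,0]>150)&(c.max(1)-c.min(1)>70);wh=m&(c.min(1)>140)
    print(n,br.sum(),p[br].mean(0).round(4) if br.any() else 0,"white",wh.sum(),np.percentile(p[wh],[1,50,99],axis=0).round(4) if wh.any() else 0)
    if wh.any(): print("lowest",np.sort(p[wh][:,2])[:8].round(4), "brass z",np.sort(p[br][:,2])[-8:].round(4))
    if br.any():
        b=p[br];q=b-b.mean(0);u,sv,v=np.linalg.svd(q);print("normal",v[2].round(3),sv.round(4))
E
```

```text
side 296 [0.4272 0.3659 0.1235] white 603 [[0.4089 0.3449 0.0658]
 [0.4165 0.3764 0.0947]
 [0.4785 0.387  0.1363]]
lowest [0.0647 0.0649 0.0649 0.0652 0.0655 0.0656 0.0658 0.066 ] brass z [0.1264 0.1264 0.1265 0.1265 0.1271 0.1272 0.1273 0.1273]
normal [-0.035  0.008  0.999] [0.2046 0.1245 0.0286]
top 200 [0.4291 0.3607 0.1211] white 57 [[0.4095 0.32   0.0686]
 [0.4351 0.3445 0.1035]
 [0.4473 0.378  0.1535]]
lowest [0.0684 0.0688 0.0693 0.07   0.0724 0.081  0.0835 0.0837] brass z [0.1251 0.1252 0.1252 0.1252 0.1253 0.126  0.1263 0.1309]
normal [-0.03 -0.01  1.  ] [0.1663 0.1044 0.0345]
```

View pics/wide_up.png

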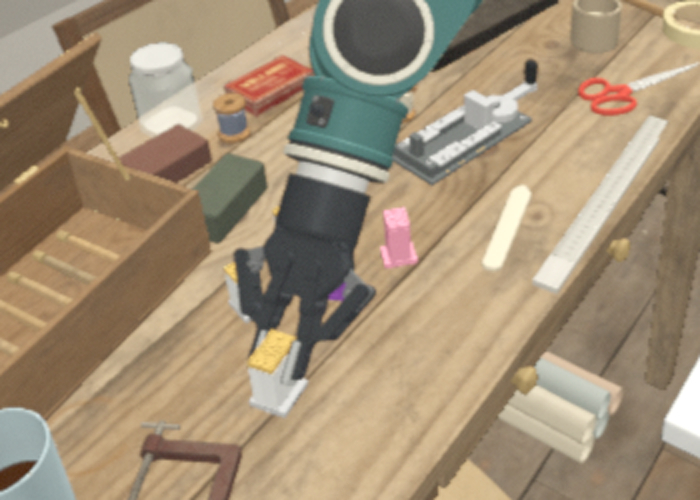

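Picture: die hangs upright at (275,375), brass face up at (272,350), nothing under it. Its face is at z≈0.1255, so the foot is ≈65 mm above the bench; lower it.

```bash
python3 - <<'E'
from t import *
p,r,_=cur();g=p+.155*r.apply([0,0,1])
plan((g-[0,0,.06],10.7,45),(g-[0,0,.066],10.7,45))
E
```

```text
[-4.02  0.04  4.16] [ 0.2 -1.1 -0.1]
[-0.42 -0.    0.42] [0. 0. 0.]
```

```bash

python3 -m jog '[[[-1.1,0,1.05,0,0,0,2],[-2.2,0,2.1,0,0,0,2],[-3.2,0,3.1,0,0,0,2],[-4.3,0,4.1,0,0,0,2],[-4.3,0,4.15,0,0,0,2]]]'
python3 -m jog '[[[-0.2,0,0.2,0,0,0,2],[-0.3,0,0.3,0,0,0,2],[-0.3,0,0.3,0,0,0,2]]]'
python3 -c 'from t import *;show()'
```

```text
clock: 6.8
tcp_pos: [0.4505, 0.2445, 0.1468]
tcp_rot: [-0.3, 0.588, 0.708, 0.25]
ft_force: [-0.2, 0.1, -2.9]
opening: 0.276
clock: 7.05
tcp_pos: [0.4504, 0.2457, 0.1448]
tcp_rot: [-0.3, 0.587, 0.709, 0.251]
ft_force: [-6.7, -18.3, 38.7]
opening: 0.272
t 7.05 G [0.4301 0.3556 0.0373] jaw 10.7 z [-0.131  0.708 -0.694] F [ -6.7 -18.3  38.7] T [2.35 2.12 1.51] open mm 23.2 q [ 0.49  1.12 -1.12  2.05  0.42  0.34 -0.43]
```

```bash

python3 -m jog '[[[0.1,0,-0.1,0,0,0,2],[0.1,0,-0.1,0,0,0,3],[0.1,0,-0.1,0,0,0,4],[0.1,0,-0.1,0,0,0,6],[0.1,0,-0.1,0,0,0,7]]]'
python3 -m jog '[[[0,0,-0.5,0,0,0,7],[0,0,-3,0,0,0,7],[0,0,-6,0,0,0,7],[0,0,-9,0,0,0,7],[0,0,-10,0,0,0,7]]]'
python3 - <<'E'
from m import *
from t import show
show()
s=snap("side");W=world(s)
for n in("side","top"):
    if n=="top": s=snap(n);W=world(s)
    p=W.reshape(-1,3);c=s["img"].reshape(-1,3).astype(int)
    m=(np.hypot(p[:,0]-.43,p[:,1]-.356)<.05)&(p[:,2]>.05)&(p[:,2]<.066)
    b=p[m]
    if m.sum()>9:
        q=b-b.mean(0);u,sv,v=np.linalg.svd(q,full_matrices=False);print(n,m.sum(),b.mean(0).round(4),"normal",v[2].round(3),rect(b))
E
```

```text
clock: 7.47
tcp_pos: [0.4504, 0.2458, 0.146]
tcp_rot: [-0.3, 0.587, 0.709, 0.251]
ft_force: [0.9, 0.0, 0.5]
opening: 0.735
clock: 7.88
tcp_pos: [0.4646, 0.1725, 0.2173]
tcp_rot: [-0.299, 0.588, 0.708, 0.252]
ft_force: [1.8, 0.5, -0.3]
opening: 0.826
t 7.88 G [0.4448 0.2823 0.1098] jaw 10.5 z [-0.128  0.709 -0.694] F [ 1.8  0.5 -0.3] T [-0.79 -0.2  -0.08] open mm 70.5 q [ 0.71  1.03 -1.26  2.06  0.3   0.54 -0.32]
side 333 [0.427  0.3671 0.0582] normal [ 0.127 -0.025 -0.992] (array([428.8, 365. ]), array([25.2, 42.3]), 9.6)
top 174 [0.4293 0.3633 0.0592] normal [ 0.016 -0.015  1.   ] (array([429.3, 364.8]), array([24.5, 40.5]), 10.8)
```

```bash
python3 - <<'E'
from t import *
plan(([.5,.27,.17],2,15),([.5723,.2648,.13],-18,0))
E
```

```text
[10.81  4.72 -3.65] [ -4.1 -31.    7.5]
[2.23 7.21 4.19] [ -2.6 -14.8  19.9]
```

```bash

python3 -m jog '[[[10.8,4.7,-3.7,-4,-31,7.5,7],[10.8,4.7,-3.7,-4,-31,7.5,7],[10.8,4.7,-3.7,-4,-31,7.5,7],[10.8,4.7,-3.7,-4,-31,7.5,7],[10.8,4.7,-3.7,-4,-31,7.5,7]]]'
python3 -m jog '[[[2.2,7.2,4.2,-2.6,-14.8,20,7],[2.2,7.2,4.2,-2.6,-14.8,20,7],[2.2,7.2,4.2,-2.6,-14.8,20,7],[2.2,7.2,4.2,-2.6,-14.8,20,7],[2.2,7.2,4.2,-2.6,-14.8,20,7]]]'
python3 - <<'E'
from t import *
show()
plan(([.5723,.2648,.1],-18,0),([.5723,.2648,.045],-18,0))
E
```

```text
clock: 8.4
tcp_pos: [0.5017, 0.2327, 0.3239]
tcp_rot: [-0.09, 0.688, 0.714, 0.092]
ft_force: [-1.2, 0.4, -1.5]
opening: 0.818
clock: 8.82
tcp_pos: [0.5718, 0.2698, 0.2883]
tcp_rot: [0.004, 0.809, 0.588, 0.0]
ft_force: [-0.4, 1.1, -0.2]
opening: 0.82
t 8.82 G [0.5727 0.2688 0.1333] jaw -18.0 z [ 0.006 -0.007 -1.   ] F [-0.4  1.1 -0.2] T [0.09 0.05 0.  ] open mm 70.0 q [ 0.01  0.66 -0.7   1.67  0.5   0.99 -1.19]
[-0.45  0.17  3.33] [ 0.4  0.3 -0. ]
[0.  0.  5.5] [0. 0. 0.]
```

```bash

python3 -m jog '[[[-0.45,0.15,3,0.4,0.3,0,7],[-0.45,0.15,6,0.4,0.3,0,7],[-0.45,0.15,8.8,0.4,0.3,0,7],[-0.45,0.15,8.8,0.4,0.3,0,7]]]' 50
python3 -m jog '[[[0,0,0,0,0,0,2],[0,0,0,0,0,0,2],[0,0,0,0,0,0,2],[0,0,0,0,0,0,2],[0,0,0,0,0,0,2]]]'
python3 -m jog '[[[0,0,0,0,0,0,2],[0,0,0,0,0,0,2],[0,0,0,0,0,0,2]]]'
python3 - <<'E'
from t import *
from h import *
show()
s=snap("side");save(s["img"][190:330,120:320],"n_grasp.png",3)
plan(([.5723,.2648,.12],-18,0),([.56,.08,.12],-18,0),(ch(0,-14,120),YAW),(ch(0,-14,70),YAW))
E
```

```text
clock: 9.15
tcp_pos: [0.5705, 0.2635, 0.1951]
tcp_rot: [-0.001, 0.808, 0.589, -0.002]
ft_force: [-1.0, -0.6, -0.6]
opening: 0.821
clock: 9.57
tcp_pos: [0.5709, 0.2637, 0.1968]
tcp_rot: [-0.001, 0.808, 0.589, -0.001]
ft_force: [-2.5, -0.7, 5.4]
opening: 0.272
clock: 9.82
tcp_pos: [0.5711, 0.2637, 0.1974]
tcp_rot: [-0.001, 0.808, 0.589, -0.001]
ft_force: [0.1, -0.2, -0.9]
opening: 0.275
t 9.82 G [0.5707 0.2638 0.0424] jaw -17.8 z [-0.002  0.001 -1.   ] F [ 0.1 -0.2 -0.9] T [ 0.02  0.02 -0.04] open mm 23.5 q [-0.02  0.77 -0.64  1.71  0.58  0.85 -1.23]
[ 0.14  0.07 -7.78] [-0.2  0.   0.2]
[-17.96   4.54   0.  ] [0. 0. 0.]
[-18.34   3.7    0.  ] [ 0.   0.  -5.5]
[0. 0. 5.] [0. 0. 0.]
```

View pics/n_grasp.png

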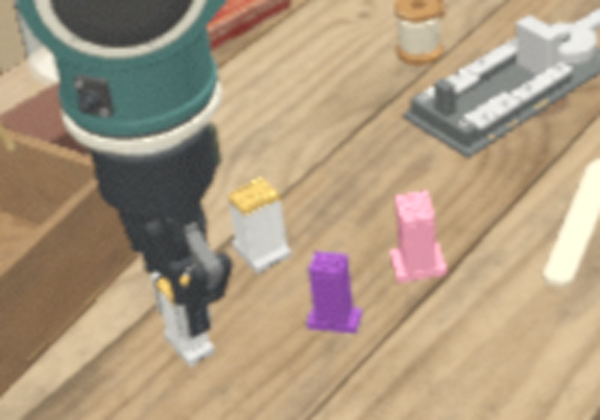

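Picture: narrow die is held at (185,320), middle die clear at (258,225). Lift and carry.

```bash

python3 -m jog '[[[0.1,0,-4,0,0,0,2],[0.1,0,-8,0,0,0,2],[0.1,0,-10,0,0,0,2]]]'
python3 -m jog '[[[-4,1,0,0,0,0,2],[-8,2,0,0,0,0,2],[-12,3,0,0,0,0,2],[-16,4,0,0,0,0,2],[-18,4.5,0,0,0,0,2]]]'
python3 -m jog '[[[-4,0.8,0,0,0,-1.5,2],[-8,1.6,0,0,0,-3,2],[-12,2.5,0,0,0,-4.5,2],[-16,3.3,0,0,0,-5.5,2],[-18.3,3.7,0,0,0,-5.5,2]]]'
python3 - <<'E'
from t import *
show()
plan((ch(0,-14,75),YAW),(ch(0,-14,48.4),YAW))
E
```

```text
clock: 10.12
tcp_pos: [0.5718, 0.2653, 0.3013]
tcp_rot: [-0.001, 0.808, 0.589, 0.001]
ft_force: [0.7, 0.5, -0.6]
opening: 0.274
clock: 10.53
tcp_pos: [0.5594, 0.0752, 0.3006]
tcp_rot: [-0.0, 0.809, 0.588, -0.0]
ft_force: [0.4, -0.7, -1.9]
opening: 0.271
clock: 10.95
tcp_pos: [0.537, -0.1149, 0.3005]
tcp_rot: [0.0, 0.781, 0.625, -0.001]
ft_force: [0.1, -1.2, -1.9]
opening: 0.278
t 10.95 G [ 0.5369 -0.1151  0.1455] jaw -12.7 z [-0.001 -0.001 -1.   ] F [ 0.1 -1.2 -1.9] T [-0.05 -0.06 -0.02] open mm 23.7 q [ 0.74  0.51 -0.74  1.88  0.43  0.92 -0.43]
[ 0.92 -0.05  7.04] [-0.   0.1 -0.2]
[0.   0.   2.66] [0. 0. 0.]
```

```bash

python3 -m jog '[[[0.9,0,3.5,0,0,0,2],[0.9,0,7,0,0,0,2],[0.9,0,7,0,0,0,2]]]'
python3 - <<'E'
from t import *
from m import *
show()
for n in("top","side"):
    s=snap(n);W=world(s);p=W.reshape(-1,3);c=s["img"].reshape(-1,3).astype(int)
    g=np.array(ch(0,-14,0))
    m=(np.hypot(*(p-g)[:,:2].T)<.06)&(c[:,0]-c[:,2]>50)&(p[:,2]>.08)&(p[:,2]<.1)
    b=p[m];print(n,m.sum(),b.mean(0).round(4) if m.any() else 0, rect(b) if m.sum()>5 else 0)
    if n=="top":i=s["img"][190:265,240:370]
    else:j=s["img"][150:260,230:350]
i=cv2.resize(i,(780,450),interpolation=cv2.INTER_CUBIC);save(i,"n_hov_top.png");save(j,"n_hov_side.png",6)
print(ch(0,-14,0))
E
```

```text
clock: 11.2
tcp_pos: [0.537, -0.1066, 0.2257]
tcp_rot: [-0.003, 0.781, 0.625, -0.003]
ft_force: [-2.3, 0.3, -2.5]
opening: 0.274
t 11.2 G [ 0.5358 -0.1065  0.0707] jaw -12.7 z [-0.008  0.001 -1.   ] F [-2.3  0.3 -2.5] T [ 0.01  0.16 -0.03] open mm 23.4 q [ 0.66  0.62 -0.67  1.92  0.53  0.8  -0.52]
top 0 0 0
side 38 [ 0.5411 -0.0995  0.0909] (array([540.9, -98.1]), array([14.1, 28. ]), 40.0)
[np.float64(0.5384698454048665), np.float64(-0.10586814409967907), 0.0]
```

View pics/n_hov_side.png

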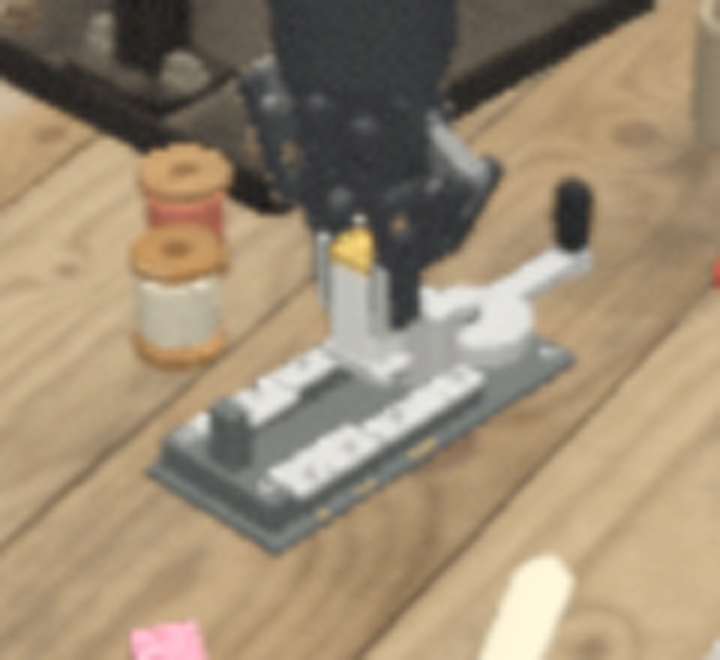

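Picture: the die hovers over the loading gap at (365,340), between the rails and ahead of the jaw (435,340). Lower it while watching the force.

```bash

python3 -m jog '[[[0,0,0,0,0,0,2],[0,0,0,0,0,0,2]]]'
python3 - <<'E'
from t import *
show()
plan((ch(-.5,-14,70),YAW),(ch(-.5,-14,50),YAW))
E
```

```text
clock: 11.47
tcp_pos: [0.5396, -0.1052, 0.2326]
tcp_rot: [0.0, 0.78, 0.625, -0.0]
ft_force: [-0.1, -0.0, -0.7]
opening: 0.276
t 11.47 G [ 0.5396 -0.1054  0.0776] jaw -12.6 z [-0.    -0.001 -1.   ] F [-0.1 -0.  -0.7] T [-0.02 -0.05  0.01] open mm 23.6 q [ 0.66  0.61 -0.68  1.91  0.53  0.8  -0.52]
[-0.09 -0.15  0.76] [ 0.   0.  -0.1]
[0. 0. 2.] [0. 0. 0.]
```

```bash

python3 -m jog '[[[-0.1,-0.15,0.8,0,0,0,2],[-0.1,-0.15,1.4,0,0,0,2],[-0.1,-0.15,1.4,0,0,0,2]]]'
python3 -c 'from t import *;show()'
python3 -m jog '[[[0,0,0.5,0,0,0,2],[0,0,1,0,0,0,2],[0,0,1.3,0,0,0,2],[0,0,1.3,0,0,0,2]]]'
python3 -c 'from t import *;show()'
```

```text
clock: 11.72
tcp_pos: [0.5376, -0.106, 0.218]
tcp_rot: [0.0, 0.78, 0.625, -0.001]
ft_force: [0.2, 0.4, -1.1]
opening: 0.272
t 11.72 G [ 0.5375 -0.1061  0.063 ] jaw -12.6 z [-0.001 -0.001 -1.   ] F [ 0.2  0.4 -1.1] T [0.02 0.02 0.03] open mm 23.2 q [ 0.65  0.63 -0.66  1.92  0.54  0.78 -0.53]
clock: 12.05
tcp_pos: [0.5377, -0.106, 0.2043]
tcp_rot: [-0.0, 0.78, 0.626, -0.001]
ft_force: [1.5, -0.9, -3.0]
opening: 0.276
t 12.05 G [ 0.5375 -0.1061  0.0493] jaw -12.6 z [-0.001 -0.001 -1.   ] F [ 1.5 -0.9 -3. ] T [-0.11 -0.38  0.06] open mm 23.5 q [ 0.64  0.65 -0.64  1.92  0.56  0.75 -0.55]
```

```bash

python3 -m jog '[[[0,0.05,0.06,0,0,0,2],[0,0.05,0.06,0,0,0,2]]]'
python3 -c 'from t import *;show()'
python3 -m jog '[[[1.5,0.05,0,0,0,0,2],[3,0.05,0,0,0,0,2],[4.5,0.05,0,0,0,0,2],[5.5,0.05,0,0,0,0,2],[5.8,0.05,0,0,0,0,2]]]'
python3 -c 'from t import *;show();plan((ch(0,46,48.4),YAW),(ch(0,50,48.4),YAW))'
```

```text
clock: 12.22
tcp_pos: [0.5381, -0.1061, 0.2035]
tcp_rot: [-0.0, 0.78, 0.626, -0.001]
ft_force: [-0.7, -0.6, -1.9]
opening: 0.277
t 12.22 G [ 0.5379 -0.1062  0.0485] jaw -12.6 z [-0.002 -0.001 -1.   ] F [-0.7 -0.6 -1.9] T [0.02 0.01 0.08] open mm 23.7 q [ 0.64  0.65 -0.64  1.92  0.56  0.75 -0.55]
clock: 12.63
tcp_pos: [0.5515, -0.0478, 0.2037]
tcp_rot: [-0.0, 0.78, 0.626, -0.0]
ft_force: [0.5, 0.3, -1.0]
opening: 0.271
t 12.63 G [ 0.5513 -0.0478  0.0487] jaw -12.4 z [-0.001  0.    -1.   ] F [ 0.5  0.3 -1. ] T [0.   0.01 0.  ] open mm 23.2 q [ 0.53  0.66 -0.64  1.91  0.57  0.76 -0.65]
[ 0.05 -0.01  0.03] [-0.1  0.   0.1]
[ 0.4 -0.   0. ] [0. 0. 0.]
```

```bash

python3 -m jog '[[[0.2,0,0,0,0,0,2],[0.35,0,0,0,0,0,2],[0.45,0,0,0,0,0,2],[0.45,0,0,0,0,0,2]]]'
python3 -c 'from t import *;show();print()'
python3 -m jog '[[[0.1,0,0,0,0,0,2],[0.2,0,0,0,0,0,2],[0.2,0,0,0,0,0,2]]]'
python3 -c 'from t import *;show();plan((ch(0,50,48.4),YAW))'
```

```text
clock: 12.97
tcp_pos: [0.5522, -0.0452, 0.2036]
tcp_rot: [0.0, 0.78, 0.626, -0.002]
ft_force: [-3.0, -7.1, 2.9]
opening: 0.271
t 12.97 G [ 0.5518 -0.0455  0.0486] jaw -12.5 z [-0.002 -0.002 -1.   ] F [-3.  -7.1  2.9] T [-1.46  0.63  0.13] open mm 23.1 q [ 0.53  0.66 -0.64  1.91  0.57  0.76 -0.66]

clock: 13.22
tcp_pos: [0.5524, -0.0449, 0.2035]
tcp_rot: [0.001, 0.781, 0.625, -0.003]
ft_force: [-1.9, -9.0, 2.0]
opening: 0.277
t 13.22 G [ 0.5519 -0.0455  0.0485] jaw -12.6 z [-0.003 -0.004 -1.   ] F [-1.9 -9.   2. ] T [-1.94  0.58  0.08] open mm 23.6 q [ 0.52  0.66 -0.64  1.91  0.57  0.76 -0.66]
[ 0.14 -0.04  0.01] [-0.1  0.3 -0.1]
```

```bash

python3 -m jog '[[[0,0,0.08,0,0,0,2],[0,0,0.08,0,0,0,2],[0,0,0.08,0,0,0,3],[0,0,0.08,0,0,0,5],[0,0,0.08,0,0,0,6]]]'
python3 -c 'from t import *;show()'
python3 -m jog '[[[0,0,0,0,0,0,6],[0,0,-3,0,0,0,6],[0,0,-7,0,0,0,6],[0,0,-11,0,0,0,6],[0,0,-12,0,0,0,6]]]'
python3 - <<'E'
from t import *
show()
plan(([.56,.03,.18],-18),([.588,.166,.16],-20),([.588,.1655,.0424],-20))
E
```

```text
clock: 13.63
tcp_pos: [0.5524, -0.0448, 0.2027]
tcp_rot: [0.001, 0.781, 0.625, -0.003]
ft_force: [0.3, -0.0, 0.0]
opening: 0.626
t 13.63 G [ 0.5519 -0.0455  0.0477] jaw -12.6 z [-0.003 -0.004 -1.   ] F [ 0.3 -0.   0. ] T [-0.02 -0.03 -0.01] open mm 53.4 q [ 0.52  0.66 -0.64  1.91  0.57  0.76 -0.66]
clock: 14.05
tcp_pos: [0.5539, -0.0436, 0.3281]
tcp_rot: [0.003, 0.78, 0.625, -0.0]
ft_force: [0.4, -0.1, 2.1]
opening: 0.702
t 14.05 G [ 0.5543 -0.0444  0.1731] jaw -12.6 z [ 0.003 -0.005 -1.   ] F [ 0.4 -0.1  2.1] T [-0.02 -0.06  0.03] open mm 60.0 q [ 0.62  0.49 -0.76  1.84  0.41  0.97 -0.54]
[ 7.32 -1.   -0.73] [0.2 0.2 5.4]
[13.8  -1.54  2.  ] [0. 0. 2.]
[-0.05  0.02 11.76] [0. 0. 0.]
```

```bash

python3 -m jog '[[[4,-0.5,-0.7,0,0,2.7,6.5],[7.3,-1,-0.7,0,0,5.4,6.5]]]'
python3 -m jog '[[[4,-0.5,0.5,0,0,1,6.5],[8,-1,1,0,0,2,6.5],[12,-1.4,2,0,0,2,6.5],[13.8,-1.5,2,0,0,2,6.5],[13.8,-1.5,2,0,0,2,6.5]]]'
python3 - <<'E'
from t import *
show()
plan(([.588,.1655,.1],-20),([.588,.1655,.0424],-20))
E
```

```text
clock: 14.22
tcp_pos: [0.5607, 0.0296, 0.3372]
tcp_rot: [0.004, 0.811, 0.585, 0.001]
ft_force: [0.5, 0.7, 0.9]
opening: 0.757
clock: 14.63
tcp_pos: [0.5895, 0.1704, 0.3163]
tcp_rot: [0.003, 0.819, 0.574, 0.002]
ft_force: [0.3, 0.7, 0.8]
opening: 0.768
t 14.63 G [0.5905 0.1699 0.1613] jaw -20.0 z [ 0.006 -0.003 -1.   ] F [0.3 0.7 0.8] T [ 0.01  0.01 -0.01] open mm 65.6 q [ 0.2   0.6  -0.73  1.7   0.46  1.01 -1.04]
[-0.51 -0.02  6.13] [0.4 0.  0. ]
[0.   0.   5.76] [0. 0. 0.]
```

```bash

python3 -m jog '[[[-0.5,0,4,0.4,0,0,6.5],[-0.5,0,8,0.4,0,0,6.5],[-0.5,0,11.6,0.4,0,0,6.5],[-0.5,0,11.8,0.4,0,0,6.5],[-0.5,0,11.8,0.4,0,0,6.5]]]'
python3 -m jog '[[[0,0,0,0,0,0,2],[0,0,0,0,0,0,2],[0,0,0,0,0,0,2],[0,0,0,0,0,0,2],[0,0,0,0,0,0,2]]]' 50
python3 -m jog '[[[0,0,0,0,0,0,2],[0,0,0,0,0,0,2]]]'
python3 - <<'E'
from t import *
show()
p,r,_=cur();g=p+.155*r.apply([0,0,1])
plan((g+[0,0,.08],-20),(ch(0,30,125),-15),(ch(0,-14,125),YAW),(ch(0,-14,75),YAW))
E
```

```text
clock: 15.05
tcp_pos: [0.5882, 0.1651, 0.1976]
tcp_rot: [-0.001, 0.819, 0.574, -0.002]
ft_force: [1.1, 0.3, 1.7]
opening: 0.759
clock: 15.47
tcp_pos: [0.5888, 0.1652, 0.1996]
tcp_rot: [-0.0, 0.819, 0.573, -0.0]
ft_force: [-1.9, -2.0, 12.6]
opening: 0.276
clock: 15.63
tcp_pos: [0.5891, 0.1652, 0.2008]
tcp_rot: [0.0, 0.819, 0.573, 0.0]
ft_force: [-0.1, -0.6, -0.9]
opening: 0.272
t 15.63 G [0.5893 0.1651 0.0458] jaw -20.0 z [ 0.001 -0.    -1.   ] F [-0.1 -0.6 -0.9] T [-0.04  0.06  0.03] open mm 23.2 q [ 0.14  0.74 -0.63  1.76  0.58  0.83 -1.12]
[ 0.    0.02 -8.  ] [ 0.1 -0.  -0. ]
[-22.84   3.92   0.08] [ 0.  0. -5.]
[-4.4   0.19  0.  ] [ 0.   0.  -2.5]
[0. 0. 5.] [0. 0. 0.]
```

```bash

python3 -m jog '[[[0,0,-4,0,0,0,2],[0,0,-8,0,0,0,2],[0,0,-9.5,0,0,0,2]]]'
python3 -m jog '[[[-4,0.7,0,0,0,-1,2],[-8,1.4,0,0,0,-2,2],[-12,2.1,0,0,0,-3,2],[-16,2.8,0,0,0,-4,2],[-20,3.5,0,0,0,-5,2]]]'
python3 - <<'E'
from t import *
show()
plan((ch(-.5,-14,140),YAW),(ch(-.5,-14,78),YAW))
E
```

```text
clock: 15.88
tcp_pos: [0.5897, 0.166, 0.3009]
tcp_rot: [0.001, 0.819, 0.574, 0.003]
ft_force: [0.4, 0.8, -0.8]
opening: 0.274
clock: 16.3
tcp_pos: [0.5534, -0.0357, 0.3007]
tcp_rot: [0.002, 0.793, 0.609, 0.003]
ft_force: [1.5, -1.2, -1.5]
opening: 0.272
t 16.3 G [ 0.5544 -0.0356  0.1457] jaw -15.0 z [ 0.006  0.001 -1.   ] F [ 1.5 -1.2 -1.5] T [ 0.03 -0.1  -0.01] open mm 23.2 q [ 0.59  0.52 -0.75  1.86  0.44  0.92 -0.62]
[-7.16  0.32  0.56] [ 0.3 -0.1 -2.5]
[0.  0.  6.2] [0. 0. 0.]
```

```bash

python3 -m jog '[[[-4,0.2,0.3,0.3,0,-1.3,2],[-7.2,0.3,0.6,0.3,0,-2.5,2],[-7.2,0.3,0.6,0.3,0,-2.5,2],[-7.2,0.3,3,0.3,0,-2.5,2],[-7.2,0.3,6.3,0.3,0,-2.5,2]]]'
python3 -m jog '[[[0,0,0,0,0,0,2],[0,0,0,0,0,0,2]]]'
python3 - <<'E'
from t import *
show()
plan((ch(0,-14,65),YAW),(ch(0,-14,52),YAW))
E
```

```text
clock: 16.72
tcp_pos: [0.5388, -0.107, 0.2392]
tcp_rot: [0.002, 0.78, 0.626, 0.002]
ft_force: [2.1, -0.1, -1.4]
opening: 0.271
clock: 16.88
tcp_pos: [0.5387, -0.1068, 0.2392]
tcp_rot: [0.001, 0.78, 0.626, 0.002]
ft_force: [0.2, 1.1, -0.7]
opening: 0.272
t 16.88 G [ 0.5394 -0.1067  0.0842] jaw -12.5 z [ 0.005  0.001 -1.   ] F [ 0.2  1.1 -0.7] T [-0.05 -0.05 -0.  ] open mm 23.2 q [ 0.68  0.6  -0.69  1.91  0.52  0.81 -0.51]
[ 0.08 -0.05  1.92] [ 0.2 -0.1 -0. ]
[0.  0.  1.3] [0. 0. 0.]
```

```bash

python3 -m jog '[[[0.1,-0.05,1,0.2,0,0,2],[0.1,-0.05,1.8,0.2,0,0,2],[0.1,-0.05,1.9,0.2,0,0,2]]]'
python3 -c 'from t import *;show()'
python3 -m jog '[[[0,0,0.5,0,0,0,2],[0,0,1,0,0,0,2],[0,0,1.2,0,0,0,2],[0,0,1.2,0,0,0,2]]]'
python3 -c 'from t import *;show();plan((ch(0,-14,52),YAW))'
```

```text
clock: 17.13
tcp_pos: [0.5384, -0.1056, 0.2197]
tcp_rot: [-0.0, 0.78, 0.626, 0.001]
ft_force: [-0.7, -0.7, -1.7]
opening: 0.273
t 17.13 G [ 0.5386 -0.1053  0.0647] jaw -12.5 z [ 0.001  0.002 -1.   ] F [-0.7 -0.7 -1.7] T [ 0.06  0.04 -0.01] open mm 23.3 q [ 0.66  0.63 -0.67  1.92  0.55  0.78 -0.54]
clock: 17.47
tcp_pos: [0.5384, -0.1056, 0.2073]
tcp_rot: [-0.001, 0.78, 0.626, 0.001]
ft_force: [0.0, -0.2, -2.6]
opening: 0.274
t 17.47 G [ 0.5384 -0.1053  0.0523] jaw -12.5 z [ 0.     0.002 -1.   ] F [ 0.  -0.2 -2.6] T [-0.06  0.02 -0.02] open mm 23.4 q [ 0.65  0.65 -0.66  1.92  0.57  0.76 -0.55]
[-0.03  0.02  0.03] [-0.  -0.1 -0. ]
```

```bash

python3 -m jog '[[[1.2,0,0.02,0,0,0,2],[2.4,0,0.02,0,0,0,2],[3.3,0,0.02,0,0,0,2],[3.3,0,0.02,0,0,0,2]]]'
python3 -c 'from t import *;show()'
python3 -m jog '[[[0.2,0,0,0,0,0,2],[0.4,0,0,0,0,0,2],[0.6,0,0,0,0,0,2],[0.6,0,0,0,0,0,2]]]'
python3 -c 'from t import *;show();plan((ch(0,25,51.8),YAW))'
```

```text
clock: 17.8
tcp_pos: [0.546, -0.0705, 0.2075]
tcp_rot: [-0.001, 0.779, 0.627, 0.001]
ft_force: [0.4, 1.1, -1.6]
opening: 0.271
t 17.8 G [ 0.5461 -0.0701  0.0525] jaw -12.3 z [ 0.001  0.003 -1.   ] F [ 0.4  1.1 -1.6] T [ 0.01 -0.03  0.02] open mm 23.1 q [ 0.59  0.65 -0.66  1.92  0.57  0.76 -0.61]
clock: 18.13
tcp_pos: [0.5468, -0.0682, 0.2076]
tcp_rot: [0.001, 0.78, 0.626, -0.002]
ft_force: [-8.7, -23.6, 9.2]
opening: 0.274
t 18.13 G [ 0.5465 -0.0687  0.0526] jaw -12.5 z [-0.002 -0.003 -1.   ] F [ -8.7 -23.6   9.2] T [-4.8   1.8   0.24] open mm 23.4 q [ 0.58  0.65 -0.66  1.92  0.57  0.77 -0.62]
[0.05 0.   0.08] [-0.   0.2 -0. ]
```

```bash

python3 -m jog '[[[-0.1,0,0.1,0,0,0,2],[-0.1,0,0.15,0,0,0,2],[-0.1,0,0.15,0,0,0,2]]]'
python3 -c 'from t import *;show()'
python3 -m jog '[[[0,0,0,0,0,0,3],[0,0,0,0,0,0,5],[0,0,0,0,0,0,6],[0,0,0,0,0,0,6],[0,0,-1,0,0,0,6]]]'
python3 -m jog '[[[0,0,-3,0,0,0,6],[0,0,-7,0,0,0,6],[0,0,-11,0,0,0,6],[0,0,-13,0,0,0,6],[0,0,-13,0,0,0,6]]]'
python3 - <<'E'
from t import *
show()
plan(([.53,.12,.185],-10),([.46,.29,.185],0),([.429,.365,.16],10.5))
E
```

```text
clock: 18.38
tcp_pos: [0.5466, -0.0691, 0.2061]
tcp_rot: [0.001, 0.78, 0.626, -0.002]
ft_force: [-0.5, 0.1, -2.2]
opening: 0.273
t 18.38 G [ 0.5463 -0.0696  0.0511] jaw -12.5 z [-0.001 -0.003 -1.   ] F [-0.5  0.1 -2.2] T [ 0.    0.02 -0.  ] open mm 23.3 q [ 0.58  0.66 -0.65  1.92  0.57  0.76 -0.62]
clock: 18.8
tcp_pos: [0.5461, -0.069, 0.2151]
tcp_rot: [-0.0, 0.78, 0.626, -0.002]
ft_force: [-1.1, -0.3, 0.3]
opening: 0.702
clock: 19.22
tcp_pos: [0.5474, -0.0681, 0.3504]
tcp_rot: [0.002, 0.78, 0.626, -0.0]
ft_force: [0.8, -0.3, 0.7]
opening: 0.703
t 19.22 G [ 0.5479 -0.0688  0.1954] jaw -12.5 z [ 0.003 -0.004 -1.   ] F [ 0.8 -0.3  0.7] T [-0.01  0.   -0.  ] open mm 60.0 q [ 0.69  0.46 -0.79  1.83  0.39  1.01 -0.48]
[17.99 -5.78  0.96] [ 0.2  0.2 -2.5]
[15.53 -9.85 -0.  ] [  0.   0. -10.]
[ 7.5 -3.1  2.5] [  0.    0.  -10.5]
```

```bash

python3 -m jog '[[[4,-1.3,0.5,0,0,0,6.5],[8,-2.6,1,0,0,-1,6.5],[12,-3.9,1,0,0,-2,6.5],[16,-5.2,1,0,0,-2.5,6.5],[18,-5.8,1,0,0,-2.5,6.5]]]'
python3 -m jog '[[[3.4,-2,0,0,0,-2,6.5],[6.8,-4,0,0,0,-4,6.5],[10,-6,0,0,0,-6,6.5],[13,-8,0,0,0,-8,6.5],[15.5,-9.8,0,0,0,-10,6.5]]]'
python3 -m jog '[[[3,-1.2,0.5,0,0,-5,6.5],[6,-2.4,1,0,0,-10,6.5],[7.5,-3.1,2,0,0,-10.5,6.5],[7.5,-3.1,2.5,0,0,-10.5,6.5]]]'
cat > chk.py <<'E'
from t import *
from m import *
def chase():
    for n in("top","side"):
        s=snap(n);p=world(s).reshape(-1,3);c=s["img"].reshape(-1,3).astype(int)
        a=np.radians(YAW);d=(p[:,:2]-O)*1000;X=d[:,0]*np.cos(a)+d[:,1]*np.sin(a);Y=-d[:,0]*np.sin(a)+d[:,1]*np.cos(a);Z=p[:,2]*1000
        m=(abs(X)<25)&(Y>-100)&(Y<70)&(c[:,0]-c[:,2]>40)&(Z>58)&(Z<75)
        print(n,"brass",m.sum(),"X",np.percentile(X[m],[2,50,98]).round(1),"Y",np.percentile(Y[m],[2,50,98]).round(1),"Z",np.percentile(Z[m],[2,50,98]).round(1)) if m.any() else print(n,"none")
    return s
E
python3 - <<'E'
from chk import *
show();s=chase();save(s["img"][150:260,230:350],"two_in.png",5)
plan(([.429,.365,.1],10.5),([.429,.365,.0424],10.5))
E
```

```text
clock: 19.63
tcp_pos: [0.5284, 0.1246, 0.3402]
tcp_rot: [0.002, 0.765, 0.644, 0.0]
ft_force: [-0.1, 0.5, 0.6]
opening: 0.761
clock: 20.05
tcp_pos: [0.4565, 0.2962, 0.3399]
tcp_rot: [0.002, 0.704, 0.71, 0.0]
ft_force: [0.7, -0.4, -0.5]
opening: 0.76
clock: 20.38
tcp_pos: [0.4222, 0.3742, 0.3143]
tcp_rot: [0.001, 0.634, 0.773, 0.0]
ft_force: [-0.3, 0.2, 0.1]
opening: 0.762
t 20.38 G [0.4225 0.374  0.1593] jaw 11.3 z [ 0.002 -0.001 -1.   ] F [-0.3  0.2  0.1] T [0.02 0.06 0.03] open mm 65.1 q [-0.09  0.58 -0.91  1.83  0.54  1.   -1.03]
top brass 196 X [-12.6  -1.5  11.4] Y [ 9.6 35.3 58.6] Z [60.2 64.3 68.2]
side brass 162 X [-13.2  -3.4  11.9] Y [11.5 37.1 60.8] Z [59.1 64.9 68.7]
[-0.66  0.33  5.9 ] [0.1 0.2 0.5]
[0.   0.   5.76] [0. 0. 0.]
```

View pics/two_in.png

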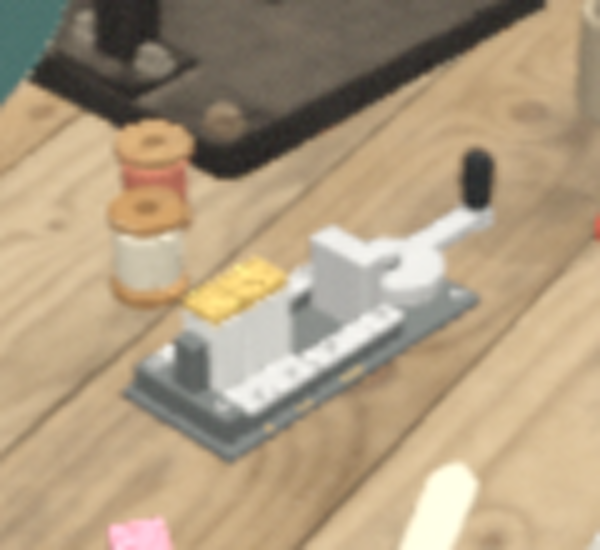

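Picture: narrow and middle dies stand flush against the stop with faces at (235,290), the gap to the jaw is open, the spool is undisturbed. Now the wide die.

```bash

python3 -m jog '[[[-0.65,0.3,4,0,0,0,6.5],[-0.65,0.3,8,0,0,0,6.5],[-0.65,0.3,11.4,0,0,0,6.5],[-0.65,0.3,11.6,0,0,0,6.5],[-0.65,0.3,11.6,0,0,0,6.5]]]'
python3 -c 'from t import *;show()'
python3 -m jog '[[[0,0,0,0,0,0,2],[0,0,0,0,0,0,2],[0,0,0,0,0,0,2],[0,0,0,0,0,0,2],[0,0,0,0,0,0,2]]]' 50
python3 -m jog '[[[0,0,0,0,0,0,2],[0,0,0,0,0,0,2]]]'
python3 - <<'E'
from t import *
show()
p,r,_=cur();g=p+.155*r.apply([0,0,1])
plan((g+[0,0,.1],10.5),([.47,.21,.145],0),([.52,.03,.145],-10),(ch(0,-14,145),YAW))
E
```

```text
clock: 20.9
tcp_pos: [0.4291, 0.3641, 0.1978]
tcp_rot: [0.001, 0.636, 0.771, -0.002]
ft_force: [0.7, 0.2, 2.1]
opening: 0.76
t 20.9 G [0.4291 0.3634 0.0428] jaw 10.9 z [-0.    -0.005 -1.   ] F [0.7 0.2 2.1] T [0.05 0.03 0.02] open mm 64.9 q [-0.17  0.73 -0.77  1.88  0.7   0.82 -1.13]
clock: 21.32
tcp_pos: [0.4296, 0.3644, 0.1996]
tcp_rot: [0.002, 0.637, 0.771, -0.001]
ft_force: [-1.3, -4.4, 15.2]
opening: 0.273
clock: 21.48
tcp_pos: [0.4299, 0.3645, 0.2006]
tcp_rot: [0.002, 0.637, 0.771, -0.0]
ft_force: [0.1, 0.2, -2.1]
opening: 0.271
t 21.48 G [0.4305 0.364  0.0456] jaw 10.9 z [ 0.004 -0.003 -1.   ] F [ 0.1  0.2 -2.1] T [-0.01  0.02 -0.03] open mm 23.1 q [-0.17  0.73 -0.78  1.88  0.7   0.82 -1.13]
[ -0.1    0.07 -10.  ] [0.2 0.2 0.4]
[-15.86   1.08   0.06] [ 0.   0.  10.5]
[-18.   5.   0.] [ 0.  0. 10.]
[-13.06   4.18  -0.  ] [0.  0.  2.5]
```

```bash

python3 -m jog '[[[-0.1,0,-4,0,0,0,2],[-0.1,0,-8,0,0,0,2],[-0.1,0,-10,0,0,0,2]]]'
python3 -m jog '[[[-4,0.3,0,0,0,3,2],[-8,0.6,0,0,0,6,2],[-12,0.8,0,0,0,8,2],[-15.9,1.1,0,0,0,10.5,2]]]'
python3 -m jog '[[[-4,1.1,0,0,0,2.5,2],[-8,2.2,0,0,0,5,2],[-12,3.3,0,0,0,7,2],[-16,4.4,0,0,0,9,2],[-18,5,0,0,0,10,2]]]'
python3 - <<'E'
from t import *
show()
plan((ch(0,-14,145),YAW),(ch(0,-14,84),YAW))
E
```

```text
clock: 21.73
tcp_pos: [0.4296, 0.3646, 0.3046]
tcp_rot: [0.003, 0.636, 0.771, 0.001]
ft_force: [0.9, 0.4, -1.4]
opening: 0.275
clock: 22.07
tcp_pos: [0.4705, 0.2087, 0.3054]
tcp_rot: [0.003, 0.705, 0.709, 0.002]
ft_force: [1.8, 0.0, -2.4]
opening: 0.274
clock: 22.48
tcp_pos: [0.5224, 0.024, 0.3061]
tcp_rot: [0.003, 0.766, 0.643, 0.001]
ft_force: [-0.2, -0.4, -2.2]
opening: 0.276
t 22.48 G [0.5234 0.0235 0.1511] jaw -10.0 z [ 0.006 -0.003 -1.   ] F [-0.2 -0.4 -2.2] T [ 0.02 -0.06 -0.01] open mm 23.5 q [ 0.55  0.48 -0.81  1.94  0.45  0.91 -0.66]
[-12.51   3.84   0.66] [0.4 0.1 2.5]
[0.  0.  6.1] [0. 0. 0.]
```

```bash

python3 -m jog '[[[-4,1.3,0,0.4,0,0.8,2],[-8,2.5,0,0.4,0,1.6,2],[-12.5,3.8,0,0.4,0,2.5,2],[-12.5,3.8,0,0.4,0,2.5,2],[-12.5,3.8,0,0.4,0,2.5,2]]]'
python3 - <<'E'
from t import *
show()
plan((ch(0,-14,84),YAW))
E
```

```text
clock: 22.9
tcp_pos: [0.538, -0.1099, 0.3065]
tcp_rot: [0.001, 0.782, 0.624, -0.001]
ft_force: [-0.2, 0.3, -2.2]
opening: 0.269
t 22.9 G [ 0.5378 -0.1103  0.1515] jaw -12.8 z [-0.001 -0.003 -1.   ] F [-0.2  0.3 -2.2] T [ 0.04  0.02 -0.02] open mm 23.0 q [ 0.75  0.51 -0.77  1.87  0.44  0.93 -0.45]
[ 0.42 -0.04  6.75] [-0.   0.2 -0.3]
```

```bash

python3 -m jog '[[[0.45,0,0,0,0,-0.3,2],[0.45,0,3,0,0.2,-0.3,2],[0.45,0,6,0,0.2,-0.3,2],[0.45,0,7,0,0.2,-0.3,2],[0.45,0,7,0,0.2,-0.3,2]]]'
python3 -m jog '[[[0,0,0,0,0,0,2],[0,0,0,0,0,0,2]]]'
python3 - <<'E'
from chk import *
show();chase()
plan((ch(0,-14.2,65),YAW),(ch(0,-14.2,52),YAW))
E
```

```text
clock: 23.32
tcp_pos: [0.5382, -0.1045, 0.2347]
tcp_rot: [-0.002, 0.78, 0.626, -0.001]
ft_force: [0.0, -1.1, -2.2]
opening: 0.274
clock: 23.48
tcp_pos: [0.5387, -0.104, 0.236]
tcp_rot: [-0.001, 0.779, 0.627, -0.001]
ft_force: [-0.2, -0.4, -3.1]
opening: 0.273
t 23.48 G [ 0.5383 -0.1038  0.081 ] jaw -12.4 z [-0.003  0.002 -1.   ] F [-0.2 -0.4 -3.1] T [-0.06  0.05  0.03] open mm 23.3 q [ 0.68  0.61 -0.7   1.91  0.54  0.82 -0.53]
top brass 182 X [-12.7  -2.1  11.4] Y [ 9.8 35.5 58.5] Z [60.9 64.1 68.1]
side brass 163 X [-13.5  -3.1  11.3] Y [ 8.9 37.1 60.9] Z [59.1 65.1 68.7]
[-0.19  0.02  1.6 ] [-0.1 -0.1  0.1]
[0.  0.  1.3] [0. 0. 0.]
```

```bash

python3 -m jog '[[[-0.2,0,0.5,0,0,0,2],[-0.2,0,1,0,0,0,2],[-0.2,0,1.6,0,0,0,2],[-0.2,0,1.6,0,0,0,2]]]'
python3 -c 'from t import *;show();plan((ch(0,-14.2,52),YAW))'
python3 -m jog '[[[0,0,0.4,0,0,0,2],[0,0,0.8,0,0,0,2],[0,0,1.2,0,0,0,2],[0,0,1.2,0,0,0,2]]]'
python3 -c 'from t import *;show();plan((ch(0,-14.2,51.6),YAW))'
```

```text
clock: 23.92
tcp_pos: [0.5381, -0.1063, 0.219]
tcp_rot: [-0.001, 0.779, 0.626, -0.0]
ft_force: [1.1, -0.4, -4.2]
opening: 0.274
t 23.92 G [ 0.5377 -0.106   0.064 ] jaw -12.4 z [-0.002  0.002 -1.   ] F [ 1.1 -0.4 -4.2] T [-0.14 -0.46  0.04] open mm 23.4 q [ 0.67  0.64 -0.68  1.92  0.56  0.79 -0.54]
[0.02 0.03 1.2 ] [-0.2 -0.1  0.1]
clock: 24.25
tcp_pos: [0.5382, -0.1063, 0.2064]
tcp_rot: [-0.001, 0.779, 0.626, -0.0]
ft_force: [3.6, -0.4, -5.0]
opening: 0.274
t 24.25 G [ 0.5378 -0.1059  0.0514] jaw -12.4 z [-0.002  0.002 -1.   ] F [ 3.6 -0.4 -5. ] T [-0.25 -1.02  0.1 ] open mm 23.4 q [ 0.66  0.66 -0.67  1.92  0.58  0.77 -0.55]
[ 0.02  0.02 -0.02] [-0.1 -0.1  0.1]
```

```bash

python3 -m jog '[[[0,0.08,0,0,0,0,2],[0,0.08,0.08,0,0,0,2],[0,0.08,0.08,0,0,0,2]]]'
python3 -c 'from t import *;show()'
python3 -m jog '[[[0,0,0,0,0,0,3],[0,0,0,0,0,0,5],[0,0,0,0,0,0,6],[0,0,0,0,0,0,6],[0,0,-1,0,0,0,6]]]'
python3 -m jog '[[[0,0,-3,0,0,0,6],[0,0,-7,0,0,0,6],[0,0,-11,0,0,0,6],[0,0,-12,0,0,0,6],[0,0,-12,0,0,0,6]]]'
python3 - <<'E'
from chk import *
show();
s=snap("side");save(s["img"][150:260,230:350],"three.png",5)
kn=[.510,-.2355]
plan(([.45,-.2355,.15],-12.5))
plan((ch(0,-147,150),YAW),(ch(0,-147,46),YAW))
E
```

```text
clock: 24.5
tcp_pos: [0.5389, -0.1063, 0.2057]
tcp_rot: [-0.002, 0.779, 0.627, -0.0]
ft_force: [-0.5, 0.6, 0.2]
opening: 0.273
t 24.5 G [ 0.5385 -0.106   0.0507] jaw -12.4 z [-0.002  0.002 -1.   ] F [-0.5  0.6  0.2] T [ 0.04  0.07 -0.07] open mm 23.3 q [ 0.66  0.66 -0.67  1.92  0.58  0.77 -0.55]
clock: 24.92
tcp_pos: [0.5384, -0.1063, 0.2147]
tcp_rot: [-0.002, 0.779, 0.627, -0.001]
ft_force: [-0.5, -0.5, 0.1]
opening: 0.705
clock: 25.33
tcp_pos: [0.5396, -0.1064, 0.3387]
tcp_rot: [-0.0, 0.779, 0.626, 0.0]
ft_force: [0.3, -0.7, 0.4]
opening: 0.706
t 25.33 G [ 0.5397 -0.1064  0.1837] jaw -12.4 z [ 0.     0.001 -1.   ] F [ 0.3 -0.7  0.4] T [ 0.03  0.01 -0.01] open mm 60.3 q [ 0.77  0.48 -0.8   1.84  0.4   0.99 -0.42]
[-14.5   -5.92   3.16] [-0.1 -0.   0.1]
[-13.24  -0.09   3.15] [-0.1 -0.   0.1]
[ 0.   0.  10.4] [0. 0. 0.]
```

```bash

python3 -m jog '[[[-4,0,0,0,0,0,5],[-8,0,0,0,0,0,5],[-12,0,1,0,0,0,5],[-13.2,-0.1,3.1,0,0,0,5],[-13.2,-0.1,3.1,0,0,0,5]]]'
python3 - <<'E'
from chk import *
show();chase()
for n in("top","side"):
    p=world(snap(n)).reshape(-1,3);m=(np.hypot(p[:,0]-.51,p[:,1]+.235)<.02)&(p[:,2]>.035)&(p[:,2]<.062)
    print(n,m.sum(),p[m].mean(0) if m.any() else 0, rect(p[m]) if m.sum()>5 else 0)
plan((ch(0,-147,46),YAW))
E
```

```text
clock: 25.8
tcp_pos: [0.5071, -0.2393, 0.3014]
tcp_rot: [-0.003, 0.781, 0.624, -0.002]
ft_force: [-0.6, 1.3, -0.9]
opening: 0.587
t 25.8 G [ 0.506  -0.2389  0.1464] jaw -12.8 z [-0.007  0.003 -1.   ] F [-0.6  1.3 -0.9] T [ 0.07  0.03 -0.01] open mm 50.1 q [ 0.96  0.54 -0.74  1.84  0.44  0.94 -0.2 ]
top brass 352 X [-12.6  -1.9  11.4] Y [-31.3  14.6  58.5] Z [59.9 64.4 68.2]
side brass 278 X [-13.2  -3.8  11.2] Y [-29.4  18.1  59.9] Z [59.  65.1 68.8]
top 50 [ 0.51047913 -0.23429899  0.05442846] (array([ 510.4, -235.1]), array([17. , 15.8]), 77.2)
side 64 [ 0.50953179 -0.2314728   0.05023073] (array([ 510.1, -233.3]), array([16.4, 21.5]), 29.8)
[-1.800e-01  1.000e-02  1.048e+01] [-0.1 -0.1  0.2]
```

View pics/three.png

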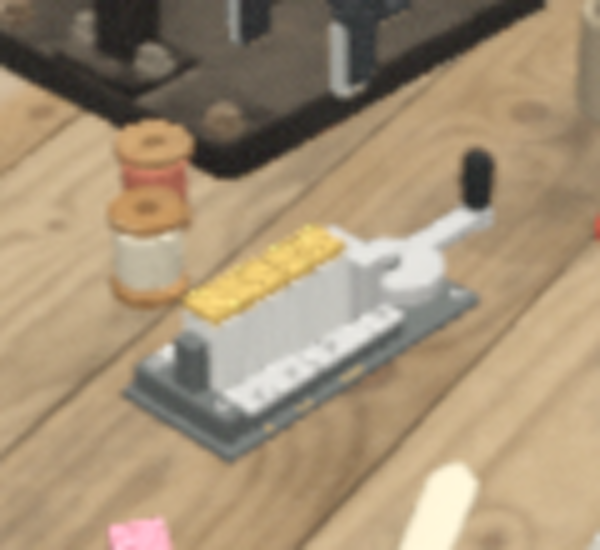

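Picture: three faces in a row from (205,300) to (320,240), with the jaw right behind at (365,270). Now the knob at (478,180).

```bash

python3 -m jog '[[[0,0,0,0,0,0,5],[0,0,4,0,0,0,5],[0,0,7,0,0,0,5],[0,0,7,0,0,0,5]]]'
python3 -c 'from t import *;show();plan((ch(0,-147,47),YAW))'
```

```text
clock: 26.33
tcp_pos: [0.5088, -0.2328, 0.2319]
tcp_rot: [-0.004, 0.778, 0.628, -0.001]
ft_force: [-1.6, 0.1, 0.2]
opening: 0.585
t 26.33 G [ 0.5078 -0.2321  0.0769] jaw -12.2 z [-0.007  0.004 -1.   ] F [-1.6  0.1  0.2] T [ 0.11  0.06 -0.01] open mm 50.0 q [ 0.9   0.63 -0.68  1.88  0.53  0.82 -0.28]
[-0.27  0.17  2.99] [-0.4 -0.2  0.3]
```

```bash

python3 -m jog '[[[-0.25,0.15,1.5,-0.4,-0.2,0,5],[-0.25,0.15,3,-0.4,-0.2,0,5],[-0.25,0.15,3,-0.4,-0.2,0,5]]]' 30
python3 -m jog '[[[0,0,0,0,0,0,1],[0,0,0,0,0,0,1],[0,0,0,0,0,0,1],[0,0,0,0,0,0,1],[0,0,0,0,0,0,1]]]'
python3 - <<'E'
from t import *
show()
p,r,_=cur();g=p+.155*r.apply([0,0,1])
for th in(0,): pass
def k(th): return (ch(-75*np.sin(th),-72-75*np.cos(th),g[2]*1e3),YAW-np.degrees(th))
plan(*[k(t) for t in(0,.125,.25,.375,.5)])
print();plan(k(.5))
for a,b in((.5,.85),(.85,1.05)):
    q=pose(*k(a));
E
```

```text
clock: 26.58
tcp_pos: [0.5093, -0.2349, 0.2008]
tcp_rot: [-0.001, 0.778, 0.628, -0.001]
ft_force: [-0.9, 0.5, -0.3]
opening: 0.587
clock: 27.0
tcp_pos: [0.51, -0.235, 0.2021]
tcp_rot: [0.0, 0.778, 0.628, -0.0]
ft_force: [1.9, 0.7, 7.3]
opening: 0.201
t 27.0 G [ 0.51   -0.235   0.0471] jaw -12.2 z [-0. -0. -1.] F [1.9 0.7 7.3] T [ 0.1  -0.33 -0.03] open mm 17.2 q [ 0.88  0.68 -0.65  1.89  0.58  0.77 -0.31]
[-0.08 -0.02  0.  ] [-0.   0.   0.3]
[ 0.06 -0.94  0.  ] [0.  0.  7.2]
[ 0.06 -0.94  0.  ] [0.  0.  7.2]
[ 0.06 -0.94  0.  ] [0.  0.  7.2]
[ 0.06 -0.94  0.  ] [0.  0.  7.2]

[ 0.86 -3.61 -0.  ] [ 0.   0.  28.9]
```

```bash

python3 -m jog '[[[0.06,-0.94,0,0,0,6.9,1],[0.23,-1.86,0,0,0,14,1],[0.5,-2.75,0,0,0,21,1],[0.9,-3.6,0,0,0,28.6,1],[0.9,-3.6,0,0,0,28.6,1]]]'
python3 - <<'E'
from t import *
show()
p,r,_=cur();g=p+.155*r.apply([0,0,1])
def k(th): return (ch(-75*np.sin(th),-72-75*np.cos(th),g[2]*1e3),YAW-np.degrees(th))
for t in (.6,.7,.8,.85): plan(k(t))
E
```

```text
clock: 27.42
tcp_pos: [0.4763, -0.2168, 0.2025]
tcp_rot: [-0.0, 0.911, 0.413, 0.001]
ft_force: [5.2, 8.0, -13.1]
opening: 0.201
t 27.42 G [ 0.4765 -0.2167  0.0475] jaw -41.2 z [ 0.001  0.001 -1.   ] F [  5.2   8.  -13.1] T [ 1.83 -0.99 -0.15] open mm 17.2 q [ 0.8   0.59 -0.54  1.99  0.47  0.68 -0.75]
[-0.11 -0.59 -0.  ] [ 0.  -0.1  5.7]
[ 0.   -1.33 -0.  ] [ 0.  -0.1 11.4]
[ 0.18 -2.06 -0.  ] [-0.  -0.1 17.1]
[ 0.3  -2.41  0.  ] [-0.  -0.1 20. ]
```

```bash

python3 -m jog '[[[-0.1,-0.6,0,0,0,5.7,1],[0,-1.35,0,0,0,11.4,1],[0.18,-2.05,0,0,0,17,1],[0.3,-2.4,0,0,0,20,1],[0.3,-2.4,0,0,0,20,1]]]'
python3 - <<'E'
from chk import *
show()
p,r,_=cur();g=p+.155*r.apply([0,0,1])
def k(th): return (ch(-75*np.sin(th),-72-75*np.cos(th),g[2]*1e3),YAW-np.degrees(th))
for t in (.9,.95,1.0,1.05): plan(k(t))
chase()
E
```

```text
clock: 27.83
tcp_pos: [0.4611, -0.1968, 0.2026]
tcp_rot: [-0.001, 0.969, 0.248, 0.002]
ft_force: [14.7, 10.2, -25.2]
opening: 0.197
t 27.83 G [ 0.4617 -0.1964  0.0476] jaw -61.3 z [ 0.004  0.003 -1.   ] F [ 14.7  10.2 -25.2] T [ 2.24 -2.89 -0.08] open mm 16.8 q [ 0.72  0.55 -0.46  2.04  0.39  0.63 -1.07]
[-0.16 -0.26 -0.  ] [-0.  -0.3  2.8]
[-0.13 -0.63 -0.  ] [-0.  -0.3  5.6]
[-0.08 -1.01 -0.  ] [-0.  -0.3  8.5]
[-0.02 -1.38  0.  ] [-0.  -0.3 11.3]
top brass 343 X [-12.9  -1.4  11.1] Y [-28.7  14.9  58.5] Z [60.7 64.4 68.7]
side brass 271 X [-13.5  -3.2  11.2] Y [-28.5  18.6  60.1] Z [58.9 64.8 69.1]
```

```bash

python3 -m jog '[[[-0.12,-0.25,0.1,0,0,2.8,1],[-0.13,-0.6,0.15,0,0,5.6,1],[-0.1,-0.9,0.15,0,0,7.5,1],[-0.1,-0.9,0.15,0,0,7.5,1]]]'
python3 - <<'E'
from chk import *
show()
p,r,_=cur();g=p+.155*r.apply([0,0,1])
def k(th): return (ch(-75*np.sin(th),-72-75*np.cos(th),g[2]*1e3),YAW-np.degrees(th))
for t in (1.0,1.05,1.1,1.15): plan(k(t))
f=r.inv().apply(cur()[2]["ft_force"]);print("tool-frame F",f.round(1))
chase()
E
```

```text
clock: 28.27
tcp_pos: [0.4577, -0.1904, 0.2025]
tcp_rot: [0.001, 0.983, 0.184, 0.005]
ft_force: [16.4, -8.6, -12.7]
opening: 0.203
t 28.27 G [ 0.4592 -0.1903  0.0475] jaw -68.7 z [ 0.01   0.001 -1.   ] F [ 16.4  -8.6 -12.7] T [-1.64 -3.09  0.27] open mm 17.3 q [ 0.69  0.53 -0.43  2.06  0.37  0.61 -1.19]
[-0.13 -0.26 -0.  ] [ 0.2 -0.5  1.1]
[-0.12 -0.64 -0.  ] [ 0.2 -0.5  3.9]
[-0.08 -1.01 -0.  ] [ 0.1 -0.5  6.8]
[-0.03 -1.38 -0.01] [ 0.1 -0.5  9.6]
tool-frame F [12.  13.9 12.9]
top brass 346 X [-12.9  -1.8  11.4] Y [-29.   14.8  58.5] Z [60.3 64.2 68.7]
side brass 269 X [-13.6  -3.5  11.4] Y [-27.1  20.8  60.9] Z [58.6 65.2 68.7]
```

```bash

python3 -m jog '[[[-0.1,-0.3,0.05,0,0,2,1],[-0.1,-0.6,0.05,0,0,4,1],[-0.1,-0.6,0.05,0,0,4,1],[-0.1,-0.6,0.05,0,0,4,1]]]' 40
python3 - <<'E'
from chk import *
show()
p,r,_=cur();g=p+.155*r.apply([0,0,1])
v=(g[:2]-np.array(ch(0,-72,0))[:2]);a=np.radians(YAW);X=v[0]*np.cos(a)+v[1]*np.sin(a);Y=-v[0]*np.sin(a)+v[1]*np.cos(a);print("theta",np.arctan2(-X,-Y),"r",np.hypot(X,Y))
f=r.inv().apply(cur()[2]["ft_force"]);print("tool-frame F",f.round(1))
E
```

```text
clock: 28.7
tcp_pos: [0.4562, -0.1872, 0.2028]
tcp_rot: [0.002, 0.989, 0.15, 0.007]
ft_force: [18.9, -19.3, -25.6]
opening: 0.196
t 28.7 G [ 0.4586 -0.1875  0.0478] jaw -72.7 z [ 0.015 -0.002 -1.   ] F [ 18.9 -19.3 -25.6] T [-3.68 -3.75  0.25] open mm 16.8 q [ 0.67  0.52 -0.41  2.07  0.36  0.6  -1.25]
theta 0.996525087610583 r 0.07186204353579302
tool-frame F [12.  23.9 25.9]
```

```bash

python3 -m jog '[[[0,0,0,0,0,0,1],[0,0.05,0,0,0,0,3],[0,0.05,0,0,0,0,5],[0,0.05,0,0,0,0,5],[0,0.05,0,0,0,0,5]]]'
python3 -m jog '[[[0,0,-1,0,0,0,5],[0,0,-4,0,0,0,5],[0,0,-8,0,0,0,5],[0,0,-12,0,0,0,5],[0,0,-12,0,0,0,5]]]'
python3 - <<'E'
from chk import *
show();s=chase()
save(s["img"][150:260,230:350],"clamped.png",5)
for n in("top","side"):
    s=snap(n);p=world(s).reshape(-1,3);c=s["img"].reshape(-1,3).astype(int)
    d=(p[:,:2]-O)*1000;a=np.radians(YAW);X=d[:,0]*np.cos(a)+d[:,1]*np.sin(a);Y=-d[:,0]*np.sin(a)+d[:,1]*np.cos(a)
    m=(np.hypot(X+63,Y+113)<35)&(p[:,2]>.035)&(p[:,2]<.062)&(c.max(1)<90)
    print(n,m.sum(),"knob",X[m].mean(),Y[m].mean(),"theta",np.arctan2(-X[m].mean(),-(Y[m].mean()+72)))
E
```

```text
clock: 29.12
tcp_pos: [0.4564, -0.1875, 0.2031]
tcp_rot: [0.002, 0.989, 0.15, 0.008]
ft_force: [0.1, 0.1, 0.0]
opening: 0.585
clock: 29.53
tcp_pos: [0.4559, -0.187, 0.3303]
tcp_rot: [0.005, 0.988, 0.151, 0.011]
ft_force: [1.3, -1.6, 2.1]
opening: 0.583
t 29.53 G [ 0.4595 -0.188   0.1754] jaw -72.7 z [ 0.023 -0.006 -1.   ] F [ 1.3 -1.6  2.1] T [-0.03 -0.1  -0.  ] open mm 49.8 q [ 0.77  0.31 -0.52  2.    0.2   0.85 -1.12]
top brass 344 X [-12.7  -1.3  11.3] Y [-28.8  14.8  58.5] Z [60.4 64.2 68.3]
side brass 265 X [-13.2  -2.8  10.9] Y [-27.1  19.1  60. ] Z [59.1 65.2 68.7]
top 1 knob -66.89400307696353 -115.33199007083192 theta 0.9959897168276881
side 62 knob -62.5459125768537 -112.91736683414135 theta 0.9914761160954148
```

View pics/clamped.png

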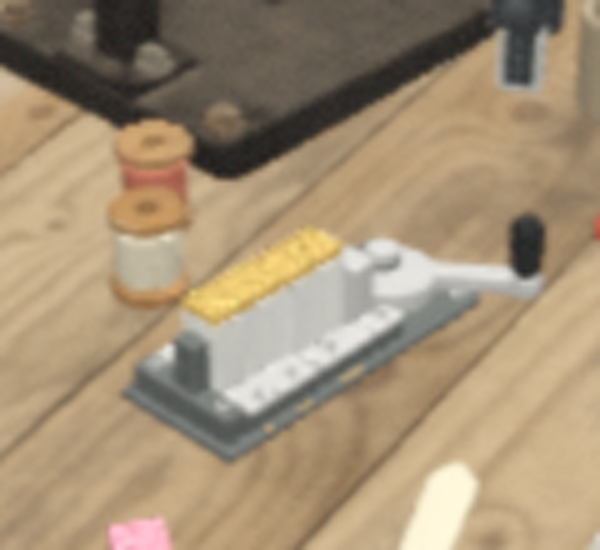

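Picture: the row is closed up from stop to jaw, faces from (205,300) to (320,240). The lever has swung to the robot side with its knob at (527,245), and the gripper is well clear. Handing in.

```bash
python3 -c 'from workcell import manip;print(manip.close_job())'
```

```text
the job is handed in; nothing more can be done
None
```

I stood the wide die up on the bench and let go of it. Then I loaded narrow (slid to the stop), middle (slid against it) and wide (set in the gap), clamped the row with the cam lever, and handed in at about 30 s of the 72 s.

**Row:** in both cameras the faces run closed from the stop to y ≈ -29 mm, where -30 is expected. They are centred across the channel to about 1 mm and sit at the right height, about 65 mm measured against 66.

**Lever:** it stayed at about 0.99 rad after release. That is near the low end of the tight range (0.95 to 1.2).

**Clamping force:** I had no direct reading of the jaw force. The knob force rose steeply over the last few millimetres, to about 24 N. That is above the stated 8 to 12 N and includes grip effects, so I took it as firmly clamped and did not swing further.

**Knob radius:** the grip ended 72 mm from the pivot instead of 75. The pads had slipped slightly along the knob, with no other effect seen.

**Bystanders:** I measured none of them after the job. The pale spool beside the chase and the bone folder look unmoved in the last picture, and no unexpected contact showed in the forces.

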